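# Lift the hot lid off the garment steamer's boiler with the lid lifter

## Robot

A 7-joint arm with a two-finger parallel gripper is mounted at the origin on a cart in front of the work surface, level with it; the furniture and walls round the work are solid. World frame = base frame: x ahead of the robot, y to its left, z up, the work surface at z = 0. Lengths are in m, angles in rad, forces in N, time in s.
With the tool pointing down it reaches from about 0.375 to 0.925 m from the base axis. Payload 3.1 kg.
Tool frame: the origin (TCP) lies between the finger pads; the fingertips stand 17 mm ahead of it and the grasp point (between the pads) lies 2 mm behind it; z points along the fingers, y is the direction in which the jaws open and shut (so a half turn about z gives the same grasp; the last joint's range is limited). The gripper opens to 85 mm and grips with 20 to 120 N. Pads are 22 mm wide; open, the fingers measure 114 mm over their backs; the gripper's body (76 mm by 85 mm) begins 54 mm behind the grasp point. The pads swing forward as they close: fully open they stand 13 mm farther back than shut.
Start: joints at [1.013, 0.383, 0.044, 1.598, -0.018, 1.161, -0.05], TCP at [0.288, -0.582, 0.248] pointing down, gripper open.
Joint ranges: [-2.61, 2.61], [-0.41, 2.15], [-1.48, 1.57], [0, 2.5], [-1.57, 4.71], [0.05, 1.97], [-2.85, 2.85]. Speed limits (rad/s): [2.79, 2.79, 3.14, 3.14, 3.14, 3.14, 3.14].

## Interface

Orientations are given as a rotation vector (axis times angle).
In Python, from station import r gives the robot as it stands.
- The arm moves only by the tool arm_command, never from a script. Its argument "plan" is a list of rows, each an object with "dp": the shift along the world's x, y, z in m, a list of three; "turn": the turn about the world's z in degrees; "grip": the opening, from 0 (shut) to 1 (fully open). In form: [{"dp": [x, y, z], "turn": turn, "grip": grip}, ...]. A call has 1 to 12 rows; each row is the pose to reach, as a shift and turn from the pose commanded when the call began; what a row does not reach only later rows make up. A row lasts 1/10 s, in which the tool goes at most 50 mm and 8.59 degrees, less where a joint would pass 70% of its speed; a pose out of reach is approached as far as the arm can. A call with a gripper value outside its range is refused whole. The fingers move at their own pace and stop on an object; "force" is the grip in N (left out, the last holds). Time passes only in rows, so rows that repeat a pose let the fingers close. It gives the time, the measured TCP pose, the force and the opening at its end, in the units of the state.
- r.get_state(): the state, without advancing time (a new reading comes with each control period).
- r.camera(name): name is "side" or "top"; returns a dict with "img" (400x640x3 uint8, blue, green, red), "range_z" (400x640 float32, m along the optical axis (not along the pixel's ray), 0 where there is no reading), "fx", "fy", "cx", "cy" (pixels), "pose" (4x4, takes a point from camera to world coordinates). Camera axes: x right, y down, z forward; pixel columns grow to the right and rows downward; lengths in m; the calibration is good to about 2 mm. A picture is of the moment at which its call begins.
- r.sign_off(): hands the job in, once; it reports no verdict.
The state is a dict: "time_s": time; "joint_positions": joint angles; "joint_vel": joint speeds; "effort": joint torques, N m; "ee_pos": TCP position; "eef_rot": TCP orientation; "contact_force": force on the tool from outside, world axes, zero at the start; "moment": the same for the moment, N m; "gripper_width": opening from 0.0 (shut) to 1.0 (fully open).
Only numpy, scipy, OpenCV 4.12 (cv2) and the standard library are available. Lean on these libraries where they do the work, as an engineer would, in place of code of your own. Each camera call takes 0.05 s, during which the arm holds its last target.

## Task

The steamer's boiler is hot: take the lid lifter from its stand by the wooden handle, hook its two notched prongs under the bar of the lid's loop, lift the lid off, carry it hanging level and lower it onto the middle of the cork trivet without dropping it. Then unhook the lifter and lay it back in its stand as it was. Never touch the lid with the robot itself, and leave everything else on the counter where it is.

Things in the scene. Friction and masses are not known exactly. Their poses are not given: they have to be found in the camera images.
- pot: Boiler, fixed: steel pot 116 mm in diameter (foot 132), 110 high, open at the top; origin at the centre of its underside, +x roughly to the robot's left. At its far side (-y) a grey box (90 x 75 x 60 mm, centre y = -100) and a post at y = -115 mm carry a thin arm, 362 mm up, to a white steam head, 50 mm wide, from x = -125 to -40 mm, 345 to 373 mm above the counter.
- pot_mouth (a point): Centre of the pot's rim plane, 110 mm above the counter; the mouth is 92 mm wide. Axes as pot.
- head_front (a point): Middle of the lower front edge of the steam head, x = -125 mm of the pot, 345 mm up. A gripper upright over the lifter's handle would strike the head while the lifter is at the lid; one leaning back 35 degrees, square to the handle, stays clear of it.
- lid: Hot steel lid, 108 mm wide, about 0.14 kg, loose. Origin: centre of the underside of its 80 mm wide spigot; plate underside at z = 6, top at z = 11 to 14 mm. On the closed pot the origin is 6 mm below the rim. Two 6 mm rods rise at y = -28 and +28 mm and carry a level bar along y at z = 54 mm: a square loop, opening 50 mm wide, 37 high, passed along x.
- lid_loop (a point): Middle of the loop's bar (54 mm above the lid's origin). Axes as lid; at the start x is within 0.2 rad of the pot's x.
- lifter: Lid lifter, about 0.11 kg, loose, lying level in its stand; origin and axes as lifter_fork: +x the way the prongs point, z up. Two 5.6 mm prongs at y = -11 and +11 mm (28 over all) join at x = -45 mm a 10 mm shaft along x at z = 14 mm; the handle begins at x = -96 mm.
- lifter_fork (a point): Where the middle of the loop's bar sits when it hangs in the prongs' notches. Each prong's lowest point is at z = -9 mm; in front it turns up to a tip at x = +13 (top z = +8 mm), behind it rises to z = +17 at x = -24. To hook in, bring this point forward about 19 mm below the bar until it is under it, then raise; unhook in reverse.
- lifter_grip (a point): Centre of the lifter's wooden handle, at x = -129, z = +39 mm from the fork point. The handle is 86 mm long and 22 x 22 mm thick and slopes up and back (-x) at 35 degrees from level; take it across its two sides (along y). This point's axes are the lifter's, not the handle's slope.
- stand: Lifter stand, fixed: black base 125 x 76 mm with two aluminium yokes with flared tops, 40 mm in front of and behind its origin (centre of its underside); x points as the resting lifter's x.
- stand_seat (a point): Where lifter_fork lies when the lifter is home, 55 mm above the counter; axes as the lifter's. The front yoke carries the prongs (channel 36 mm wide), the rear yoke, 80 mm behind, the shaft (channel 18 mm wide). The flares' tops are 70 mm (front) and 88 mm (rear) above the counter; lower the lifter in from straight above.
- trivet: Round trivet with a cork top, 150 mm in diameter, fixed; origin at the centre of its underside.
- trivet_top (a point): Centre of the cork top, 14 mm above the counter; the lid's spigot stands on it.
- spool_red: Bystander, loose: red thread spool, standing, 28 mm wide, 48 tall; origin at the centre of its underside.
- spool_navy: Bystander, loose: navy blue thread spool, standing, 28 mm wide, 48 tall; origin at the centre of its underside.
- pin_tin: Bystander, loose: round red tin, 69 mm wide, 26 tall; origin at the centre of its underside.
- tags: Bystander, loose: banded stack of white claim tags, 88x48x16 mm; origin at the centre of its underside.
- date_stamp: Bystander, loose: wooden-handled hand stamp, standing, 31x52x88 mm; origin at the centre of its underside.
- carton: Bystander, loose: small yellow carton, standing, 45x60x115 mm; origin at the centre of its underside.
Mind the look-alikes: they are no part of the job. Leave any orange look-alike of the lid alone.

How it is judged:
By the outcome, as a careful person would: the job done as asked, in the order asked, and still so for the second after the job is handed in, with the robot touching nothing.
It also fails if it takes over 70 s, if anything falls off the work surface, if the arm or the gripper's body presses on something with over 40 N, if the wrist force passes 120 N, or if a joint passes its speed limit or range.

## Working session

There is one attempt and no reset: what is moved stays moved. The work goes in short steps, Python scripts to look and compute and a tool call to move; the robot and the scene stay as the last step left them, time stands still between calls to the robot, and variables do not carry over. Pictures are saved under pics/ and viewed, and the job is handed in when it is done.

Besides the shell and the picture viewer there is one more tool, called by a JSON object that holds its "name" and its "arguments", one argument or row to a line. arm_command: Moves the arm, as the interface text tells. Its arguments: {"type":"object","properties":{"plan":{"type":"array"},"force":{"type":"number"}},"required":["plan"]}

```bash
ls; mkdir -p pics; cat > h.py <<'E'
import numpy as np, cv2
from station import r
from scipy.spatial.transform import Rotation as R
def cam(n):
    c=r.camera(n); return c
def pts(c):
    z=c["range_z"]; v,u=np.mgrid[0:z.shape[0],0:z.shape[1]]
    P=np.stack([(u-c["cx"])/c["fx"]*z,(v-c["cy"])/c["fy"]*z,z],-1)
    T=np.array(c["pose"]); W=P@T[:3,:3].T+T[:3,3]; W[z<=0]=np.nan
    return W
def ray(c,u,v,h):
    T=np.array(c["pose"]); d=T[:3,:3]@np.array([(u-c["cx"])/c["fx"],(v-c["cy"])/c["fy"],1]); o=T[:3,3]
    return o+d*(h-o[2])/d[2]
def proj(c,p):
    T=np.array(c["pose"]); q=T[:3,:3].T@(np.array(p)-T[:3,3]); return q[0]/q[2]*c["fx"]+c["cx"],q[1]/q[2]*c["fy"]+c["cy"]
E
python3 - <<'E'
from h import *
import pickle
s=r.get_state(); print({k:np.round(v,3) for k,v in s.items()})
for n in("top","side"):
    c=cam(n); cv2.imwrite(f"pics/{n}0.png",c["img"]); pickle.dump(c,open(f"{n}0.pkl","wb")); print(n,c["fx"],c["fy"],c["cx"],c["cy"],np.round(c["pose"],3))
E
```

```text
pics
{'time_s': np.float64(0.0), 'joint_positions': array([ 1.013,  0.384,  0.044,  1.6  , -0.018,  1.161, -0.05 ]), 'joint_vel': array([-0.001, -0.   ,  0.   ,  0.002,  0.   ,  0.002,  0.001]), 'effort': array([-0.0000e+00, -4.3346e+01,  1.0250e+00, -2.4951e+01,  1.1000e-02,
        1.1000e-02,  0.0000e+00]), 'ee_pos': array([ 0.288, -0.582,  0.247]), 'eef_rot': array([-3.056e+00, -7.160e-01,  1.000e-03]), 'contact_force': array([0.096, 0.029, 0.028]), 'moment': array([-0.036, -0.032,  0.037]), 'gripper_width': np.float64(0.997)}
top 439.21138589023775 439.21138589023775 328.18217324905396 198.9348811114287 [[ 0.044 -0.979  0.201  0.297]
 [-0.999 -0.044  0.003  0.048]
 [ 0.006 -0.201 -0.98   1.693]
 [ 0.     0.     0.     1.   ]]
side 377.8719185434274 377.8719185434274 324.6079336812282 202.27074737438616 [[ 0.265  0.677 -0.687  1.621]
 [ 0.964 -0.18   0.195 -0.224]
 [ 0.009 -0.714 -0.7    1.238]
 [ 0.     0.     0.     1.   ]]
```

View pics/top0.png

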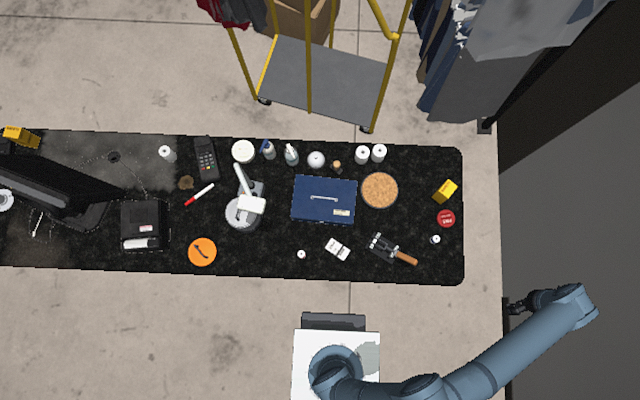

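View pics/side0.png

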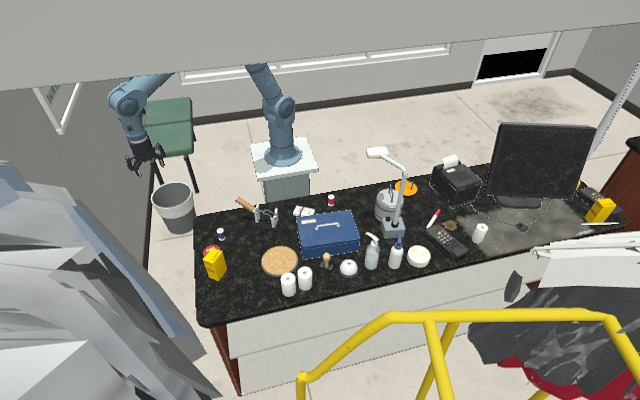

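```bash
python3 - <<'E'
from h import *
import pickle
c=pickle.load(open("top0.pkl","rb")); i=c["img"]
cv2.imwrite("pics/z1.png",cv2.resize(i[150:260,180:280],None,fx=5,fy=5,interpolation=cv2.INTER_CUBIC))
cv2.imwrite("pics/z2.png",cv2.resize(i[165:275,350:470],None,fx=5,fy=5,interpolation=cv2.INTER_CUBIC))
c=pickle.load(open("side0.pkl","rb")); i=c["img"]
cv2.imwrite("pics/z3.png",cv2.resize(i[135:255,350:480],None,fx=5,fy=5,interpolation=cv2.INTER_CUBIC))
cv2.imwrite("pics/z4.png",cv2.resize(i[185:285,225:355],None,fx=5,fy=5,interpolation=cv2.INTER_CUBIC))
E
```

```text
(no output)
```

View pics/z1.png

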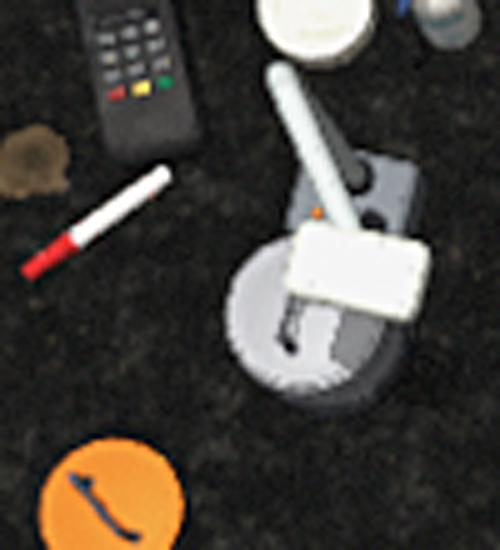

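View pics/z2.png

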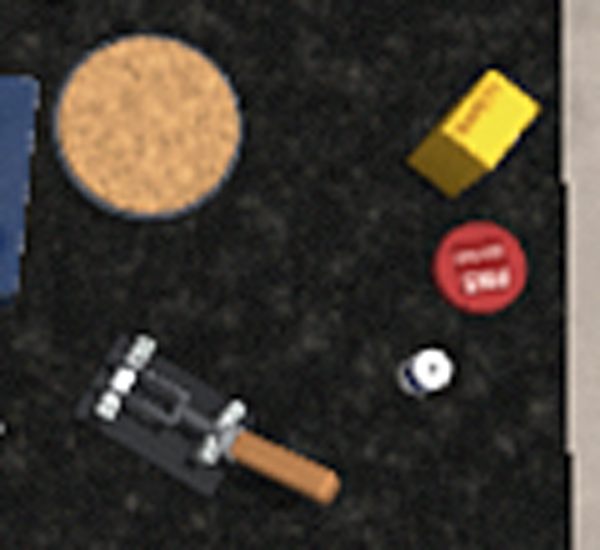

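View pics/z3.png

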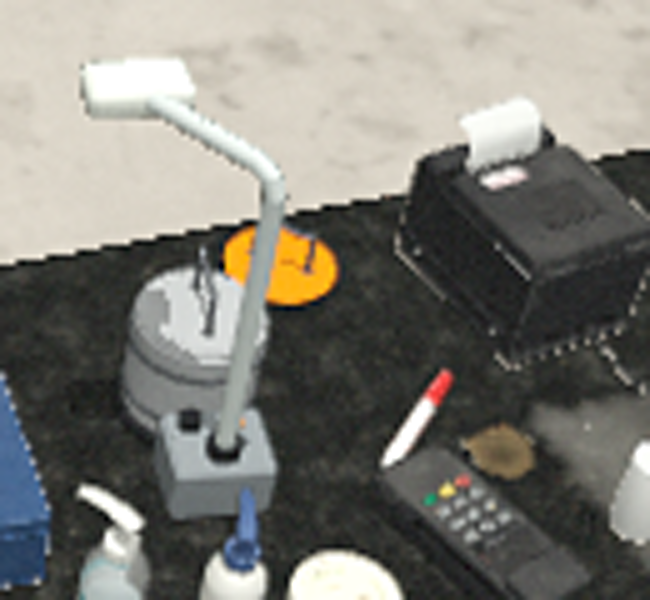

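View pics/z4.png

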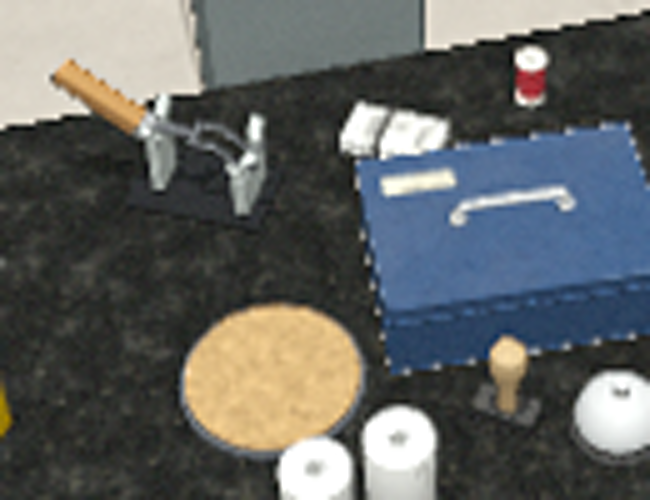

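The grey steel lid sits on the pot at top (243,212) and side (390,200). The orange disc at top (203,252) is the look-alike, since it is orange and lies on the counter. The enlarged crops confirm which is which. The lifter lies in its stand at top (390,245), with the handle towards (417,263). The trivet is at top (380,190).

```bash
python3 - <<'E'
from h import *
import pickle
t=pickle.load(open("top0.pkl","rb")); s=pickle.load(open("side0.pkl","rb"))
Wt,Ws=pts(t),pts(s)
hsv=cv2.cvtColor(t["img"],cv2.COLOR_BGR2HSV); hs=cv2.cvtColor(s["img"],cv2.COLOR_BGR2HSV)
def fit(W,m,name):
    P=W[m]; P=P[~np.isnan(P).any(1)]; print(name,len(P),np.round(P.mean(0),4),"min",np.round(P.min(0),3),"max",np.round(P.max(0),3)); return P
def box(shape,u0,u1,v0,v1):
    m=np.zeros(shape,bool); m[v0:v1,u0:u1]=1; return m
sh=hsv.shape[:2]
# handle
for W,H,b,n in((Wt,hsv,(380,425,235,275),"top"),(Ws,hs,(230,265,190,220),"side")):
    m=box(sh,*b)&(H[...,0]>5)&(H[...,0]<22)&(H[...,1]>90)&(H[...,2]>80)
    P=fit(W,m,"handle "+n); P=P[P[:,2]>0.05]
    c,R0=cv2.minAreaRect(P[:,:2].astype(np.float32))[:2]; 
    vx,vy,x0,y0=cv2.fitLine(P[:,:2].astype(np.float32),cv2.DIST_L2,0,.01,.01).ravel(); print(" dir",vx,vy,np.degrees(np.arctan2(vy,vx)),"rect",c,R0)
    uv=np.argwhere(m); print(" px",uv.min(0),uv.max(0))
# trivet
for W,H,b,n in((Wt,hsv,(355,405,165,215),"top"),(Ws,hs,(255,305,240,280),"side")):
    m=box(sh,*b)&(H[...,0]>5)&(H[...,0]<25)&(H[...,1]>60)&(H[...,2]>100)
    P=fit(W,m,"cork "+n); print(" circ",cv2.minEnclosingCircle(P[:,:2].astype(np.float32)))
    uv=np.argwhere(m)[:,::-1].astype(np.float32)
    (u,v),*_=cv2.fitEllipse(cv2.convexHull(uv)); c=t if n=="top" else s; print(" ell ray",ray(c,u,v,.014))
# height-based pot area
for W,n,b in((Wt,"top",(215,280,160,235)),(Ws,"side",(360,420,140,245))):
    M=box(sh,*b)
    for lo,hi in((.105,.125),(.14,.17),(.33,.39)):
        P=fit(W,M&(W[...,2]>lo)&(W[...,2]<hi),f"{n} {lo}-{hi}")
    uv=np.argwhere(M&(W[...,2]>.14)&(W[...,2]<.17)); print([ (int(u),int(v),*np.round(W[v,u],3)) for v,u in uv][:30])
# blue box
m=(hsv[...,0]>100)&(hsv[...,0]<125)&(hsv[...,1]>120)&box(sh,280,365,170,230); fit(Wt,m,"blue")
m=box(sh,360,410,225,275)&(Wt[...,2]>.03); 
for v,u in np.argwhere(m)[::6]: print((int(u),int(v)),np.round(Wt[v,u],3),t["img"][v,u],end=";")
E
```

```text
handle top 146 [ 0.4203 -0.2396  0.0976] min [ 0.399 -0.288 -0.007] max [ 0.446 -0.203  0.131]
 dir 0.47993982 0.8773014 61.318527 rect (0.42137596011161804, -0.2390596568584442) (0.0765194520354271, 0.020696431398391724)
 px [251 396] [265 417]
handle side 107 [ 0.4277 -0.24    0.1005] min [ 0.397 -0.273  0.069] max [ 0.451 -0.207  0.129]
 dir 0.49479824 0.8690079 60.34355 rect (0.4243270754814148, -0.23935261368751526) (0.0684100091457367, 0.02561960555613041)
 px [197 236] [211 253]
cork top 998 [ 0.6891 -0.1447  0.0143] min [ 0.619 -0.215 -0.001] max [ 0.762 -0.076  0.028]
 circ ((0.6901902556419373, -0.14451824128627777), 0.07178337872028351)
 ell ray [ 0.68882331 -0.14458205  0.014     ]
cork side 805 [ 0.6903 -0.1461  0.013 ] min [ 0.606 -0.216 -0.005] max [ 0.76  -0.076  0.02 ]
 circ ((0.6833909153938293, -0.14520008862018585), 0.07916497439146042)
 ell ray [ 0.69180858 -0.14643388  0.014     ]
top 0.105-0.125 519 [0.5501 0.3754 0.1151] min [0.503 0.314 0.105] max [0.677 0.426 0.125]
top 0.14-0.17 26 [0.5885 0.3629 0.1584] min [0.531 0.342 0.146] max [0.679 0.377 0.168]
top 0
[... 5769 characters left out ...]
0.184  0.089] [179 181 175];(397, 254) [ 0.434 -0.206  0.087] [ 73 125 186];(403, 254) [ 0.434 -0.226  0.096] [ 81 127 184];(392, 255) [ 0.429 -0.187  0.089] [178 180 174];(398, 255) [ 0.431 -0.211  0.078] [ 80 125 179];(404, 255) [ 0.43  -0.229  0.1  ] [ 80 128 187];(391, 256) [ 0.426 -0.184  0.085] [210 212 206];(400, 256) [ 0.427 -0.216  0.092] [ 85 131 188];(406, 256) [ 0.427 -0.236  0.103] [ 83 129 188];(401, 257) [ 0.423 -0.22   0.092] [ 79 128 183];(407, 257) [ 0.423 -0.238  0.113] [ 80 128 184];(404, 258) [ 0.42  -0.229  0.102] [ 82 129 190];(403, 259) [ 0.417 -0.227  0.089] [ 57  91 130];(409, 259) [ 0.415 -0.244  0.12 ] [ 83 129 187];(407, 261) [ 0.409 -0.24   0.101] [ 55  87 128];
```

```bash
cat > meas.py <<'E'
from h import *
def tri(c1,p1,c2,p2):
    A=[];b=[]
    for c,(u,v) in((c1,p1),(c2,p2)):
        T=np.array(c["pose"]); d=T[:3,:3]@np.array([(u-c["cx"])/c["fx"],(v-c["cy"])/c["fy"],1]); d/=np.linalg.norm(d)
        M=np.eye(3)-np.outer(d,d); A.append(M); b.append(M@T[:3,3])
    x=np.linalg.lstsq(np.vstack(A),np.hstack(b),rcond=None)[0]
    return x,np.linalg.norm(np.vstack(A)@x-np.hstack(b))
E
python3 - <<'E'
from meas import *
import pickle
t=pickle.load(open("top0.pkl","rb")); s=pickle.load(open("side0.pkl","rb"))
def hmask(c,b):
    H=cv2.cvtColor(c["img"],cv2.COLOR_BGR2HSV); m=np.zeros(H.shape[:2],bool); m[b[2]:b[3],b[0]:b[1]]=1
    return m&(H[...,0]>5)&(H[...,0]<22)&(H[...,1]>80)&(H[...,2]>60)
mt=hmask(t,(390,425,245,275)); ms=hmask(s,(230,258,190,215))
cs=[]
for c,m in((t,mt),(s,ms)):
    uv=np.argwhere(m)[:,::-1]; ce=uv.mean(0); cs.append(ce)
    a=cv2.fitLine(uv.astype(np.float32),cv2.DIST_L2,0,.01,.01).ravel()[:2]
    q=(uv-ce)@a; e1=ce+a*q.min(); e2=ce+a*q.max()
    if e1[0]<e2[0]: e1,e2=e2,e1
    lo,hi=(e2,e1) if c is t else (e1,e2)   # lo = front end, hi = rear end
    L=ray(c,*lo,.069);Hh=ray(c,*hi,.119)
    print("centre",ce,ray(c,*ce,.094),"front",L,"rear",Hh,"yaw",np.degrees(np.arctan2(*(L-Hh)[[1,0]])),np.linalg.norm((L-Hh)[:2]))
print("tri",tri(t,cs[0],s,cs[1]))
# yokes
for nm,p,h in(("fr-L",(371.6,246),.07),("fr-R",(379.2,233.5),.07),("re-L",(391.6,254.5),.088),("re-R",(397,247.2),.088)):
    print(nm,ray(t,*p,h))
for nm,p,h in(("fr-R",(276,209.5),.07),("re-R",(257.5,205.5),.088)):
    print("side",nm,ray(s,*p,h))
# lid plate circle
for c,b,n in((t,(215,280,190,240),"t"),(s,(365,410,180,225),"s")):
    W=pts(c); M=np.zeros(W.shape[:2],bool); M[b[2]:b[3],b[0]:b[1]]=1
    P=W[M&(W[...,2]>.112)&(W[...,2]<.124)][:,:2]
    h=cv2.convexHull(P.astype(np.float32))[:,0]
    A=np.c_[2*P,np.ones(len(P))]
    print(n,len(P),cv2.minEnclosingCircle(h)); 
    m=M&(W[...,2]>.145)&(W[...,2]<.175)
    Q=W[m]; Q=Q[(Q[:,0]<.61)]; print("bar",Q.mean(0),cv2.fitLine(Q[:,:2].astype(np.float32),cv2.DIST_HUBER,0,.001,.01).ravel(),Q.min(0),Q.max(0))
    Q=W[(W[...,2]>.36)&(W[...,2]<.385)&(abs(W[...,1]-.3)<.08)&(abs(W[...,0]-.58)<.08)]; print("head",cv2.minAreaRect(Q[:,:2].astype(np.float32)))
cv2.imwrite("pics/z5.png",cv2.resize(t["img"][195:230,222:262],None,fx=14,fy=14,interpolation=cv2.INTER_CUBIC))
cv2.imwrite("pics/z6.png",cv2.resize(s["img"][175:215,370:410],None,fx=14,fy=14,interpolation=cv2.INTER_CUBIC))
E
```

```text
centre [406.72847682 257.86754967] [ 0.42104905 -0.24015989  0.094     ] front [ 0.44010423 -0.20726795  0.069     ] rear [ 0.4023728 -0.2722242  0.119    ] yaw 59.848788045286184 0.07511974335585953
centre [244.60909091 203.96363636] [ 0.42175227 -0.23977396  0.094     ] front [ 0.43633722 -0.2125676   0.069     ] rear [ 0.40466731 -0.2686685   0.119     ] yaw 60.55453258198959 0.06442277762697671
tri (array([ 0.4211214 , -0.240015  ,  0.09347061]), np.float64(0.0003379897848260365))
fr-L [ 0.46074457 -0.11438414  0.07      ]
fr-R [ 0.5083841  -0.14149986  0.07      ]
re-L [ 0.43126231 -0.18608315  0.088     ]
re-R [ 0.45867041 -0.20540935  0.088     ]
side fr-R [ 0.46545653 -0.11336765  0.07      ]
side re-R [ 0.43907062 -0.18755827  0.088     ]
t 395 ((0.5599061250686646, 0.3699347972869873), 0.05723314359784126)
bar [0.54553926 0.3727289  0.15959895] [ 0.9889711  -0.14810835  0.5479629   0.37220818] [0.5314009  0.36708338 0.14608539] [0.56184306 0.37735645 0.16706826]
head ((0.5885812640190125, 0.2956276535987854), (0.15352968871593475, 0.08763840794563293), 8.744877815246582)
s 251 ((0.5951404571533203, 0.36012107133865356), 0.09042539447546005)
bar [0.5619936  0.36815376 0.15795598] [ 0.97625744 -0.21661347  0.56243837  0.36791694] [0.52877563 0.3610853  0.14550178] [0.59276123 0.37444944 0.16315429]
head ((0.5893734097480774, 0.29035401344299316), (0.14710961282253265, 0.0885680764913559), 6.794681072235107)
```

View pics/z5.png

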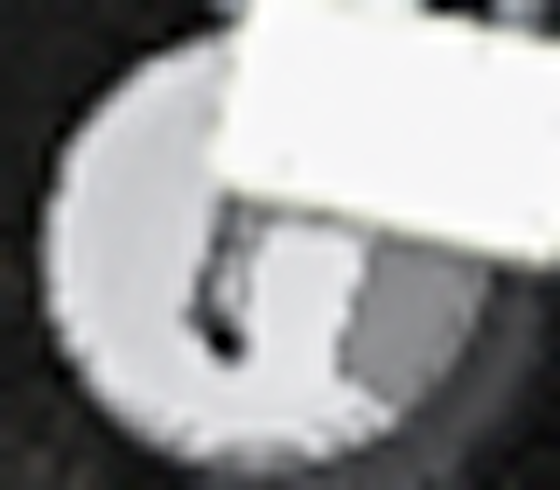

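View pics/z6.png

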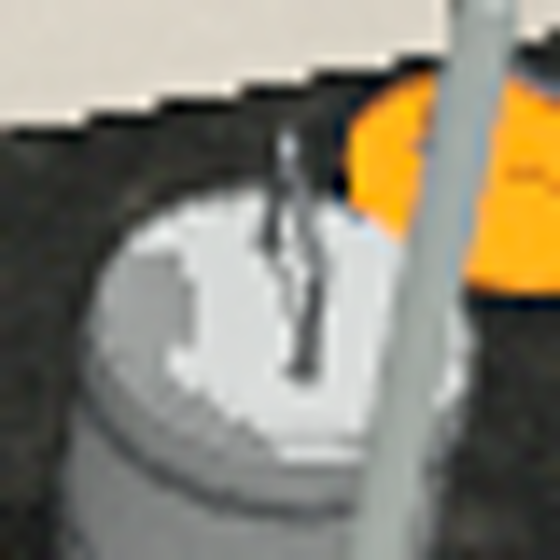

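```bash
python3 - <<'E'
from meas import *
import pickle
t=pickle.load(open("top0.pkl","rb")); s=pickle.load(open("side0.pkl","rb"))
for n,p,h in(("near top",(390.4,184.5),.161),("far top",(392.6,193.5),.161),("near foot",(389.0,192.5),.116),("far foot",(391.4,202),.116)): print(n,ray(s,*p,h))
for n,p,h in(("near foot",(238,219.5),.116),("bar",(239,209),.158),("near bar",(236.4,216.6),.158)): print("top",n,ray(t,*p,h))
# vertical profile of bar columns in side view: darkness
W=pts(s)
for v in range(183,197):
    row=W[v,386:397,2]; i=[386+k for k in range(11) if .147<row[k]<.17]; print(v,i,[tuple(np.round(W[v,k],3)) for k in i])
# stuff on counter heights near route
Wt=pts(t)
for n,(u0,u1,v0,v1) in dict(rolls=(355,388,142,165),printer=(120,170,195,252),box=(290,358,172,225),stampbox=(325,345,155,178),tags=(325,350,235,262),post=(230,245,160,170)).items():
    P=Wt[v0:v1,u0:u1].reshape(-1,3); P=P[P[:,2]>.03]; print(n,np.round(P.min(0),3),np.round(P.max(0),3)) if len(P) else 0
E
```

```text
near top [0.53316411 0.37747344 0.161     ]
far top [0.58809217 0.36463144 0.161     ]
near foot [0.53493974 0.37648905 0.116     ]
far foot [0.59282532 0.36368186 0.116     ]
top near foot [0.53062363 0.37687312 0.116     ]
top bar [0.56213154 0.36777861 0.158     ]
top near bar [0.53449779 0.37464191 0.158     ]
183 [] []
184 [] []
185 [390] [(np.float64(0.537), np.float64(0.374), np.float64(0.162))]
186 [389, 390] [(np.float64(0.529), np.float64(0.374), np.float64(0.149)), (np.float64(0.541), np.float64(0.373), np.float64(0.16))]
187 [390, 391] [(np.float64(0.543), np.float64(0.372), np.float64(0.156)), (np.float64(0.548), np.float64(0.374), np.float64(0.161))]
188 [390, 391] [(np.float64(0.55), np.float64(0.369), np.float64(0.157)), (np.float64(0.556), np.float64(0.371), np.float64(0.162))]
189 [391] [(np.float64(0.558), np.float64(0.37), np.float64(0.159))]
190 [391] [(np.float64(0.565), np.float64(0.367), np.float64(0.16))]
191 [391, 392] [(np.float64(0.571), np.float64(0.365), np.float64(0.16)), (np.float64(0.575), np.float64(0.367), np.float64(0.163))]
192 [391, 392] [(np.float64(0.573), np.float64(0.365), np.float64(0.156)), (np.float64(0.581), np.float64(0.365), np.float64(0.163))]
193 [392] [(np.float64(0.586), np.float64(0.362), np.float64(0.163))]
194 [392] [(np.float64(0.59), np.float64(0.361), np.float64(0.161))]
195 [392] [(np.float64(0.589), np.float64(0.363), np.float64(0.154))]
196 [392] [(np.float64(0.593), np.float64(0.361), np.float64(0.152))]
rolls [ 0.795 -0.161  0.03 ] [ 0.858 -0.045  0.089]
printer [0.401 0.643 0.03 ] [0.608 0.821 0.168]
box [ 0.54  -0.052  0.03 ] [0.721 0.192 0.11 ]
stampbox [0.71  0.014 0.031] [0.782 0.069 0.092]
post [0.651 0.329 0.033] [0.779 0.41  0.375]
```

{"name": "arm_command", "arguments": {
  "plan": [
    {"dp":[0.012,0.03,0],"turn":3,"grip":1},
    {"dp":[0.024,0.062,0],"turn":6,"grip":1},
    {"dp":[0.037,0.095,0],"turn":9.5,"grip":1},
    {"dp":[0.05,0.128,0],"turn":13,"grip":1},
    {"dp":[0.063,0.161,0],"turn":16,"grip":1},
    {"dp":[0.076,0.194,0],"turn":19,"grip":1},
    {"dp":[0.089,0.228,0],"turn":22.5,"grip":1},
    {"dp":[0.102,0.262,0],"turn":26,"grip":1},
    {"dp":[0.114,0.294,0],"turn":29,"grip":1},
    {"dp":[0.124,0.32,0],"turn":32,"grip":1},
    {"dp":[0.133,0.342,0],"turn":33.8,"grip":1},
    {"dp":[0.133,0.342,0],"turn":33.8,"grip":1}
  ]
}}

```text
time_s: 1.3
ee_pos: [0.4232, -0.2366, 0.2482]
eef_rot: [-2.712, -1.583, -0.002]
contact_force: [0.5, -0.0, 0.7]
gripper_width: 0.998
```

```bash
cat >> h.py <<'E'
def st():
    s=r.get_state(); M=R.from_rotvec(s["eef_rot"]).as_matrix()
    print("t",round(s["time_s"],2),"pos",np.round(s["ee_pos"],4),"yaw_y",round(np.degrees(np.arctan2(M[1,1],M[0,1])),2),"z",np.round(M[:,2],3),"F",np.round(s["contact_force"],2),"M",np.round(s["moment"],2),"g",round(float(s["gripper_width"]),3),"q",np.round(s["joint_positions"],2))
E
python3 -c "
from h import *
st()"
```

```text
t 1.3 pos [ 0.4232 -0.2366  0.2482] yaw_y -29.45 z [ 0.001  0.001 -1.   ] F [ 0.47 -0.    0.73] M [-0.05  0.02 -0.02] g 0.998 q [ 0.68  0.08 -0.26  1.97  0.02  1.09 -0.11]
```

{"name": "arm_command", "arguments": {
  "plan": [
    {"dp":[0,0,-0.02],"turn":0,"grip":1},
    {"dp":[0,0,-0.04],"turn":0,"grip":1},
    {"dp":[0,0,-0.06],"turn":0,"grip":1},
    {"dp":[0,0,-0.08],"turn":0,"grip":1},
    {"dp":[0,0,-0.09],"turn":0,"grip":1},
    {"dp":[0,0,-0.09],"turn":0,"grip":1}
  ]
}}

```text
time_s: 1.9
ee_pos: [0.4199, -0.2408, 0.1567]
eef_rot: [-2.717, -1.571, 0.003]
contact_force: [-0.0, 0.1, -0.0]
gripper_width: 0.999
```

```bash
python3 -c "
from h import *
st()"
```

```text
t 1.9 pos [ 0.4199 -0.2408  0.1567] yaw_y -29.94 z [-0.003  0.002 -1.   ] F [-0.    0.06 -0.01] M [ 0.03  0.02 -0.02] g 0.999 q [ 0.67  0.2  -0.25  2.06  0.06  0.9  -0.14]
```

{"name": "arm_command", "arguments": {
  "plan": [
    {"dp":[0.001,0.001,-0.015],"turn":0,"grip":1},
    {"dp":[0.001,0.001,-0.03],"turn":0,"grip":1},
    {"dp":[0.001,0.001,-0.045],"turn":0,"grip":1},
    {"dp":[0.001,0.001,-0.058],"turn":0,"grip":1},
    {"dp":[0.001,0.001,-0.065],"turn":0,"grip":1},
    {"dp":[0.001,0.001,-0.065],"turn":0,"grip":1},
    {"dp":[0.001,0.001,-0.065],"turn":0,"grip":1}
  ]
}}

```text
time_s: 2.6
ee_pos: [0.4229, -0.2398, 0.0937]
eef_rot: [2.718, 1.574, 0.001]
contact_force: [0.1, -0.3, 0.8]
gripper_width: 1.0
```

```bash
python3 - <<'E'
from h import *
st()
c=cam("side"); cv2.imwrite("pics/g1.png",cv2.resize(c["img"][150:240,200:320],None,fx=6,fy=6,interpolation=cv2.INTER_CUBIC))
E
```

```text
t 2.6 pos [ 0.4229 -0.2398  0.0937] yaw_y -29.86 z [ 0.001 -0.    -1.   ] F [ 0.11 -0.34  0.81] M [-0.03  0.01  0.02] g 1.0 q [ 0.65  0.3  -0.25  2.1   0.11  0.76 -0.18]
```

View pics/g1.png

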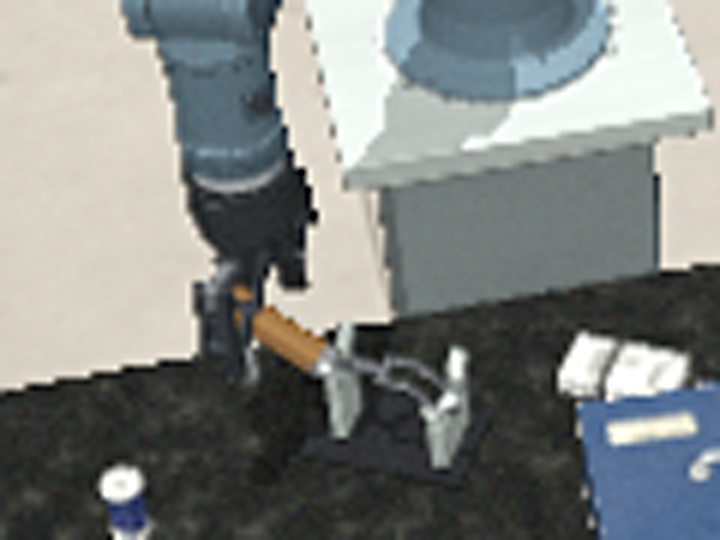

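The fingers straddle the handle, at about side (241,203). Next I close the gripper.

{"name": "arm_command", "arguments": {
  "plan": [
    {"dp":[0,0,0],"turn":0,"grip":0.5},
    {"dp":[0,0,0],"turn":0,"grip":0.4},
    {"dp":[0,0,0],"turn":0,"grip":0.3},
    {"dp":[0,0,0],"turn":0,"grip":0.2},
    {"dp":[0,0,0],"turn":0,"grip":0},
    {"dp":[0,0,0],"turn":0,"grip":0},
    {"dp":[0,0,0],"turn":0,"grip":0},
    {"dp":[0,0,0],"turn":0,"grip":0}
  ],
  "force": 40
}}

```text
time_s: 3.45
ee_pos: [0.4226, -0.2395, 0.0934]
eef_rot: [2.719, 1.574, 0.0]
contact_force: [-0.5, 0.8, 0.6]
gripper_width: 0.248
```

{"name": "arm_command", "arguments": {
  "plan": [
    {"dp":[0,0,0],"turn":0,"grip":0},
    {"dp":[0,0,0],"turn":0,"grip":0},
    {"dp":[0,0,0],"turn":0,"grip":0}
  ],
  "force": 110
}}

```text
time_s: 3.75
ee_pos: [0.4226, -0.2395, 0.0935]
eef_rot: [2.719, 1.574, 0.0]
contact_force: [-1.1, 0.3, 3.9]
gripper_width: 0.245
```

```bash
python3 - <<'E'
from h import *
st()
E
```

```text
t 3.75 pos [ 0.4226 -0.2395  0.0935] yaw_y -29.85 z [ 0. -0. -1.] F [-1.09  0.32  3.93] M [0.17 0.16 0.06] g 0.245 q [ 0.65  0.3  -0.25  2.1   0.11  0.76 -0.18]
```

Gripped at 0.245, which is about 21 mm. The home TCP to return to is (0.4226, -0.2395, 0.0935), yaw -29.85. Now I lift straight up.

{"name": "arm_command", "arguments": {
  "plan": [
    {"dp":[0,0,0.005],"turn":0,"grip":0},
    {"dp":[0,0,0.015],"turn":0,"grip":0},
    {"dp":[0,0,0.03],"turn":0,"grip":0},
    {"dp":[0,0,0.05],"turn":0,"grip":0},
    {"dp":[0,0,0.07],"turn":0,"grip":0},
    {"dp":[0,0,0.095],"turn":0,"grip":0},
    {"dp":[0,0,0.12],"turn":0,"grip":0},
    {"dp":[0,0,0.145],"turn":0,"grip":0},
    {"dp":[0,0,0.165],"turn":0,"grip":0},
    {"dp":[0,0,0.175],"turn":0,"grip":0},
    {"dp":[0,0,0.175],"turn":0,"grip":0}
  ]
}}

```text
time_s: 4.85
ee_pos: [0.4233, -0.24, 0.27]
eef_rot: [2.716, 1.573, 0.003]
contact_force: [-0.1, -0.5, -0.5]
gripper_width: 0.24
```

```bash
python3 - <<'E'
from h import *
import pickle
st()
for n,b in(("side",(180,320,120,230)),("top",(340,460,190,300))):
    c=cam(n); pickle.dump(c,open(n+"1.pkl","wb")); cv2.imwrite(f"pics/l1{n}.png",cv2.resize(c["img"][b[2]:b[3],b[0]:b[1]],None,fx=5,fy=5,interpolation=cv2.INTER_CUBIC))
E
```

```text
t 4.85 pos [ 0.4233 -0.24    0.27  ] yaw_y -29.86 z [ 0.003 -0.002 -1.   ] F [-0.14 -0.45 -0.48] M [-0.07  0.03 -0.03] g 0.24 q [ 0.68  0.06 -0.26  1.95  0.02  1.13 -0.11]
```

View pics/l1side.png

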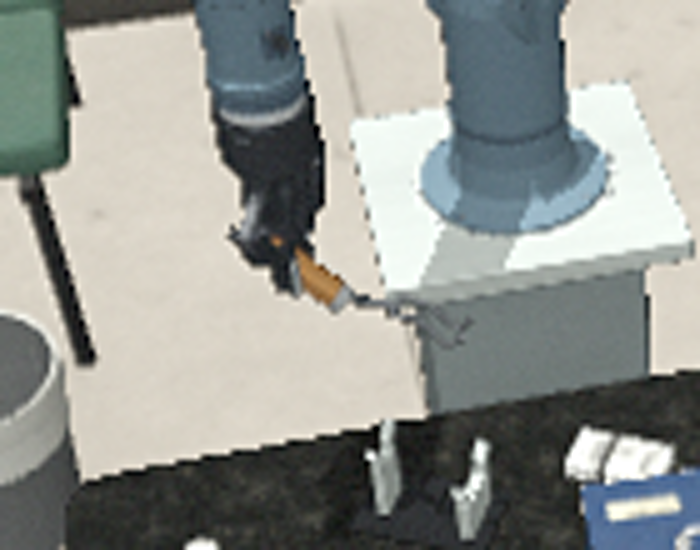

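View pics/l1top.png

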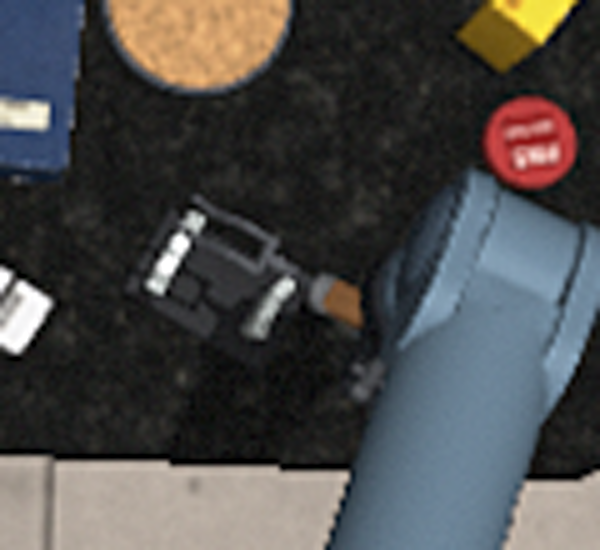

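```bash
cat >> h.py <<'E'
HOME=np.array([0.4226,-0.2395,0.0935])
# grip frame: fork origin relative to TCP in lifter axes; seat = measured
def lifter_T(pos,yaw_y,off=(0.129,0,-0.0385)):
    a=np.radians(yaw_y+90); Rz=np.array([[np.cos(a),-np.sin(a),0],[np.sin(a),np.cos(a),0],[0,0,1]])
    return Rz,np.array(pos)+Rz@np.array(off)
def overlay(c,b,k,Rz,o,fn):
    i=cv2.resize(c["img"][b[2]:b[3],b[0]:b[1]],None,fx=k,fy=k,interpolation=cv2.INTER_CUBIC)
    for p,col in(((13,11,8),(0,0,255)),((13,-11,8),(0,0,255)),((0,11,-6),(0,255,0)),((0,-11,-6),(0,255,0)),((-24,11,17),(255,0,255)),((-24,-11,17),(255,0,255)),((-45,0,14),(255,255,0)),((-94,0,14),(255,255,0)),((-129,0,39),(0,255,255)),((-164,0,64),(0,255,255))):
        u,v=proj(c,o+Rz@(np.array(p)/1000)); cv2.circle(i,(int((u+.5-b[0])*k),int((v+.5-b[2])*k)),3,col,1)
    cv2.imwrite(fn,i)
E
python3 - <<'E'
from h import *
import pickle
Rz,o=lifter_T([.4233,-.24,.27],-29.86); print(o)
overlay(pickle.load(open("top1.pkl","rb")),(355,430,220,280),10,Rz,o,"pics/o1t.png")
overlay(pickle.load(open("side1.pkl","rb")),(215,290,155,200),10,Rz,o,"pics/o1s.png")
E
```

```text
[ 0.48752683 -0.12812545  0.2315    ]
```

View pics/o1t.png

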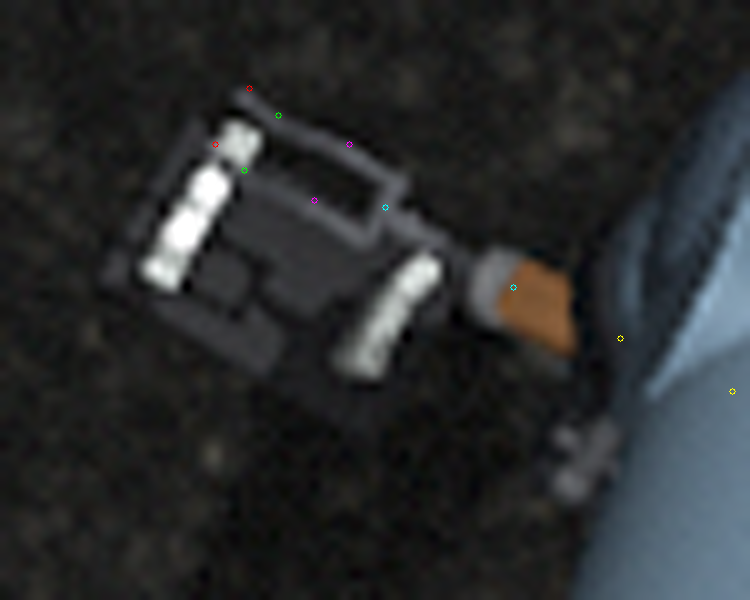

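View pics/o1s.png

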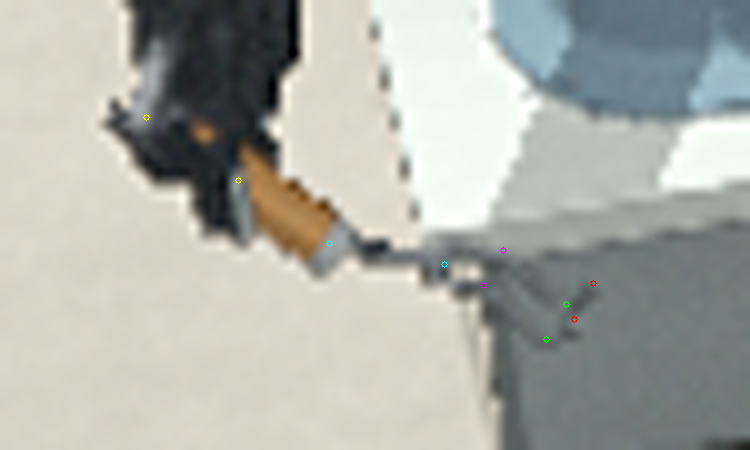

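{"name": "arm_command", "arguments": {
  "plan": [
    {"dp":[-0.004,0.015,0],"turn":4,"grip":0},
    {"dp":[-0.009,0.045,0],"turn":11,"grip":0},
    {"dp":[-0.014,0.077,0],"turn":19,"grip":0},
    {"dp":[-0.019,0.11,0],"turn":27,"grip":0},
    {"dp":[-0.024,0.143,0],"turn":35,"grip":0},
    {"dp":[-0.029,0.176,0],"turn":43,"grip":0},
    {"dp":[-0.034,0.21,0],"turn":51,"grip":0},
    {"dp":[-0.039,0.243,0],"turn":59,"grip":0},
    {"dp":[-0.043,0.276,0],"turn":67,"grip":0},
    {"dp":[-0.047,0.305,0],"turn":75,"grip":0},
    {"dp":[-0.05,0.328,0],"turn":81,"grip":0},
    {"dp":[-0.053,0.34,0],"turn":85,"grip":0}
  ]
}}

```text
time_s: 6.15
ee_pos: [0.3681, 0.1026, 0.2669]
eef_rot: [-0.93, -2.998, 0.001]
contact_force: [0.1, 0.4, -0.6]
gripper_width: 0.242
```

```bash
python3 - <<'E'
from h import *
st()
E
```

```text
t 6.15 pos [0.3681 0.1026 0.2669] yaw_y 55.55 z [-0.002  0.    -1.   ] F [ 0.06  0.39 -0.64] M [-0.08 -0.08  0.01] g 0.242 q [ 0.3  -0.16 -0.61  2.14 -0.1   1.14  0.71]
```

{"name": "arm_command", "arguments": {
  "plan": [
    {"dp":[0.002,0.015,0],"turn":4,"grip":0},
    {"dp":[0.003,0.045,0],"turn":11,"grip":0},
    {"dp":[0.004,0.077,0],"turn":19,"grip":0},
    {"dp":[0.005,0.11,0],"turn":27,"grip":0},
    {"dp":[0.005,0.145,0],"turn":35,"grip":0},
    {"dp":[0.012,0.18,0],"turn":43,"grip":0},
    {"dp":[0.022,0.215,0],"turn":51,"grip":0},
    {"dp":[0.033,0.25,0],"turn":59,"grip":0},
    {"dp":[0.044,0.285,0],"turn":67,"grip":0},
    {"dp":[0.055,0.318,0],"turn":75,"grip":0},
    {"dp":[0.063,0.343,0],"turn":81,"grip":0},
    {"dp":[0.068,0.357,0],"turn":85,"grip":0}
  ]
}}

```text
time_s: 7.35
ee_pos: [0.4375, 0.4597, 0.2663]
eef_rot: [1.337, -2.84, -0.004]
contact_force: [-0.2, -0.3, -2.1]
gripper_width: 0.241
```

```bash
python3 - <<'E'
from h import *
st()
c=cam("side"); cv2.imwrite("pics/m2.png",c["img"])
E
```

```text
t 7.35 pos [0.4375 0.4597 0.2663] yaw_y 140.42 z [-0.003  0.001 -1.   ] F [-0.16 -0.3  -2.14] M [ 0.06 -0.07 -0.03] g 0.241 q [-0.2   0.49 -0.9   1.58  0.4   1.26  1.29]
```

View pics/m2.png

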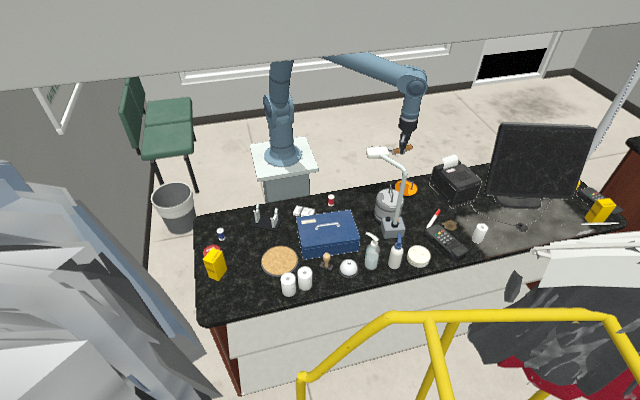

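{"name": "arm_command", "arguments": {
  "plan": [
    {"dp":[0.01,0.02,0],"turn":3,"grip":0},
    {"dp":[0.03,0.045,0],"turn":7,"grip":0},
    {"dp":[0.055,0.07,0],"turn":11,"grip":0},
    {"dp":[0.08,0.085,0],"turn":15,"grip":0},
    {"dp":[0.105,0.095,0],"turn":19,"grip":0},
    {"dp":[0.13,0.1,0],"turn":22,"grip":0},
    {"dp":[0.15,0.1,0],"turn":25,"grip":0},
    {"dp":[0.162,0.1,0],"turn":27,"grip":0},
    {"dp":[0.166,0.1,-0.02],"turn":27,"grip":0},
    {"dp":[0.166,0.1,-0.04],"turn":27,"grip":0},
    {"dp":[0.166,0.1,-0.045],"turn":27,"grip":0},
    {"dp":[0.166,0.1,-0.045],"turn":27,"grip":0}
  ]
}}

```text
time_s: 8.6
ee_pos: [0.602, 0.5564, 0.2195]
eef_rot: [1.956, -2.451, 0.001]
contact_force: [-0.2, 0.1, -1.9]
gripper_width: 0.24
```

```bash
python3 - <<'E'
from h import *
import pickle
st()
s=r.get_state()
c=cam("side"); cv2.imwrite("pics/m3.png",cv2.resize(c["img"][100:240,340:480],None,fx=4,fy=4))
pickle.dump(c,open("side2.pkl","wb"))
t=cam("top");pickle.dump(t,open("top2.pkl","wb"));cv2.imwrite("pics/m3t.png",cv2.resize(t["img"][120:260,140:300],None,fx=4,fy=4))
E
```

```text
t 8.6 pos [0.602  0.5564 0.2195] yaw_y 167.19 z [-0.004 -0.004 -1.   ] F [-0.19  0.06 -1.87] M [ 0.13 -0.    0.02] g 0.24 q [-0.37  0.89 -0.85  1.07  0.63  1.43  1.82]
```

View pics/m3.png

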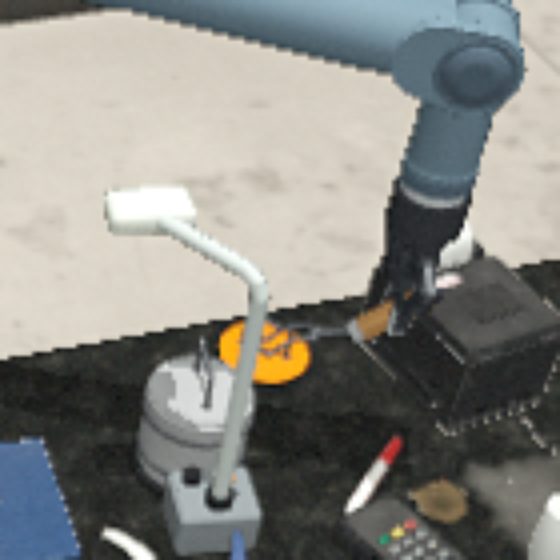

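View pics/m3t.png

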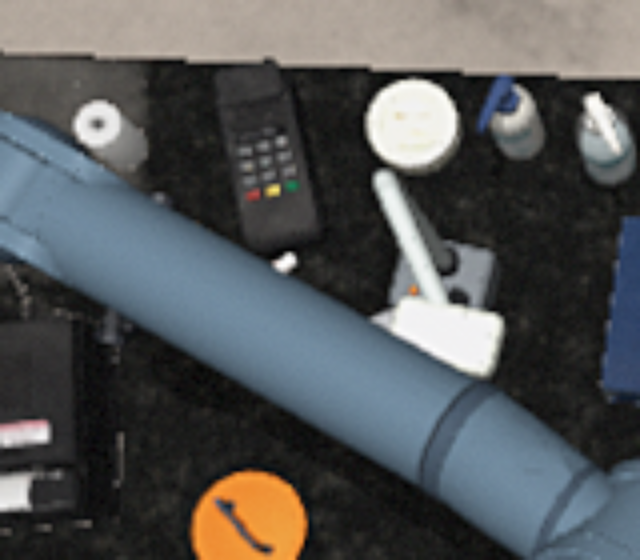

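```bash
python3 - <<'E'
from h import *
import pickle
t=pickle.load(open("top2.pkl","rb")); W=pts(t); h=cv2.cvtColor(t["img"],cv2.COLOR_BGR2HSV)
m=(W[...,2]>.4)
for y0 in np.arange(.15,.65,.05):
    q=W[m&(abs(W[...,1]-y0)<.01)&(W[...,0]>.1)]
    if len(q): print(round(y0,2),np.round(q.min(0),3),np.round(q.max(0),3))
s=pickle.load(open("side2.pkl","rb"))
Rz,o=lifter_T([.602,.5564,.2195],167.19); print(o)
overlay(s,(385,460,155,200),10,Rz,o,"pics/o2s.png")
E
```

```text
0.15 [0.281 0.14  0.574] [0.432 0.16  0.674]
0.2 [0.369 0.19  0.579] [0.472 0.21  0.633]
0.25 [0.401 0.24  0.579] [0.492 0.26  0.622]
0.3 [0.426 0.29  0.57 ] [0.518 0.31  0.614]
0.35 [0.452 0.34  0.565] [0.545 0.36  0.604]
0.4 [0.476 0.39  0.556] [0.569 0.41  0.596]
0.45 [0.502 0.44  0.543] [0.596 0.46  0.591]
0.5 [0.53  0.49  0.545] [0.622 0.51  0.583]
0.55 [0.551 0.54  0.521] [0.652 0.56  0.577]
0.6 [0.571 0.59  0.502] [0.604 0.604 0.566]
[0.57339829 0.43061072 0.181     ]
```

View pics/o2s.png

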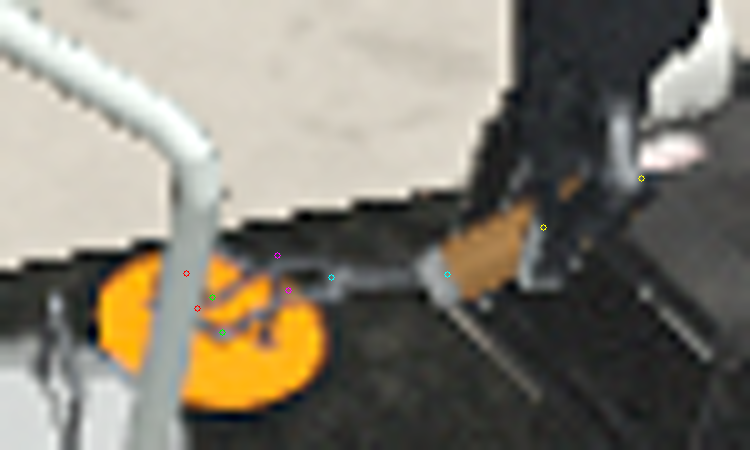

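{"name": "arm_command", "arguments": {
  "plan": [
    {"dp":[0.001,0,-0.012],"turn":0.3,"grip":0},
    {"dp":[0.001,0,-0.026],"turn":0.3,"grip":0},
    {"dp":[0.001,0,-0.036],"turn":0.3,"grip":0},
    {"dp":[0.001,0,-0.041],"turn":0.3,"grip":0},
    {"dp":[0.001,0,-0.041],"turn":0.3,"grip":0},
    {"dp":[0.001,0,-0.041],"turn":0.3,"grip":0},
    {"dp":[0.001,0,-0.041],"turn":0.3,"grip":0}
  ]
}}

```text
time_s: 9.4
ee_pos: [0.6047, 0.5579, 0.1831]
eef_rot: [-1.964, 2.45, 0.001]
contact_force: [1.1, -0.0, -1.2]
gripper_width: 0.242
```

```bash
cat > look.py <<'E'
from h import *
import sys,pickle
st(); s=r.get_state(); M=R.from_rotvec(s["eef_rot"]).as_matrix(); y=np.degrees(np.arctan2(M[1,1],M[0,1]))
Rz,o=lifter_T(s["ee_pos"],y); print("fork",np.round(o,4),"lifter yaw",round(y+90,2))
n=sys.argv[1]; b=tuple(map(int,sys.argv[2].split(","))); k=int(sys.argv[3]); c=cam(n); pickle.dump(c,open(f"{n}L.pkl","wb"))
overlay(c,b,k,Rz,o,sys.argv[4])
if len(sys.argv)>5:
    cv2.imwrite(sys.argv[5],cv2.resize(c["img"][b[2]:b[3],b[0]:b[1]],None,fx=k,fy=k,interpolation=cv2.INTER_CUBIC))
E
python3 look.py side 370,440,165,215 10 pics/o3s.png
```

```text
t 9.4 pos [0.6047 0.5579 0.1831] yaw_y 167.44 z [ 0.001  0.001 -1.   ] F [ 1.11 -0.05 -1.19] M [ 0.09 -0.01  0.04] g 0.242 q [-0.37  0.92 -0.84  1.1   0.64  1.37  1.81]
fork [0.5766 0.432  0.1446] lifter yaw 257.44
```

View pics/o3s.png

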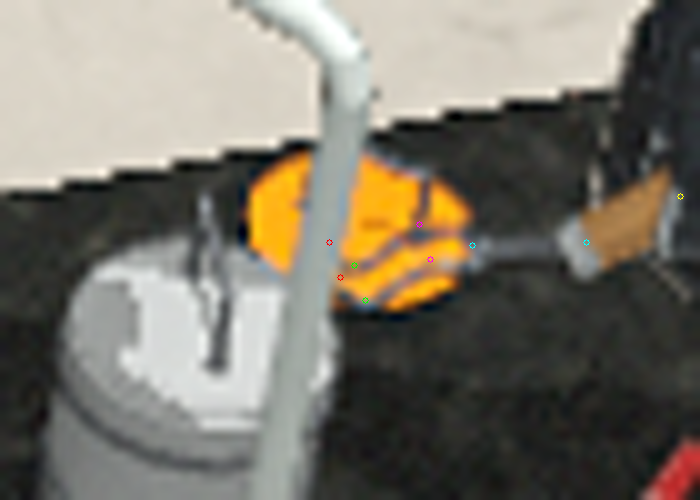

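{"name": "arm_command", "arguments": {
  "plan": [
    {"dp":[-0.002,-0.01,0],"turn":0,"grip":0},
    {"dp":[-0.004,-0.02,0],"turn":0,"grip":0},
    {"dp":[-0.006,-0.03,0],"turn":0,"grip":0},
    {"dp":[-0.008,-0.037,0],"turn":0,"grip":0},
    {"dp":[-0.008,-0.037,0],"turn":0,"grip":0},
    {"dp":[-0.008,-0.037,0],"turn":0,"grip":0},
    {"dp":[-0.008,-0.037,0],"turn":0,"grip":0}
  ]
}}

```text
time_s: 10.15
ee_pos: [0.5962, 0.5209, 0.1824]
eef_rot: [-1.966, 2.45, 0.001]
contact_force: [0.4, -0.2, -1.4]
gripper_width: 0.24
```

```bash
python3 look.py side 375,425,175,210 15 pics/o4s.png pics/o4r.png; python3 look.py top 215,265,190,230 14 pics/o4t.png pics/o4tr.png
```

```text
t 10.15 pos [0.5962 0.5209 0.1824] yaw_y 167.47 z [-0.     0.001 -1.   ] F [ 0.36 -0.18 -1.42] M [ 0.07  0.02 -0.  ] g 0.24 q [-0.3   0.86 -0.85  1.21  0.63  1.33  1.81]
fork [0.5683 0.395  0.1439] lifter yaw 257.47
t 10.2 pos [0.5961 0.5211 0.1823] yaw_y 167.48 z [-0.     0.001 -1.   ] F [ 0.4   0.23 -1.63] M [ 0.06 -0.05  0.  ] g 0.237 q [-0.3   0.86 -0.85  1.21  0.63  1.33  1.81]
fork [0.5682 0.3952 0.1438] lifter yaw 257.48
```

View pics/o4s.png

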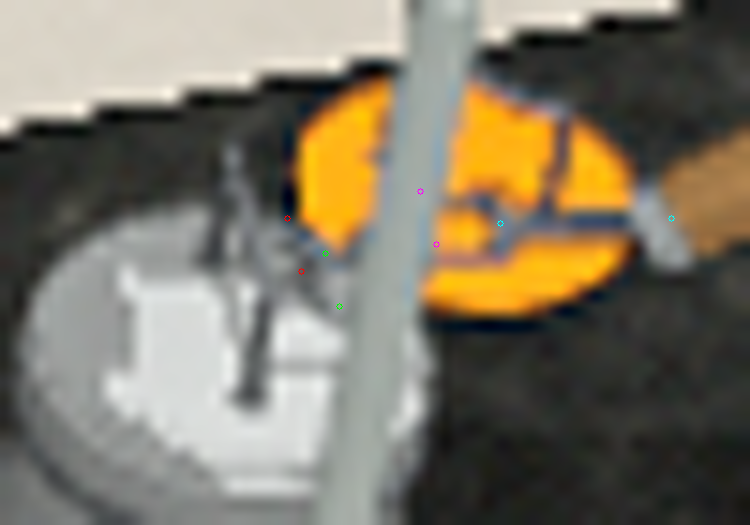

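View pics/o4t.png

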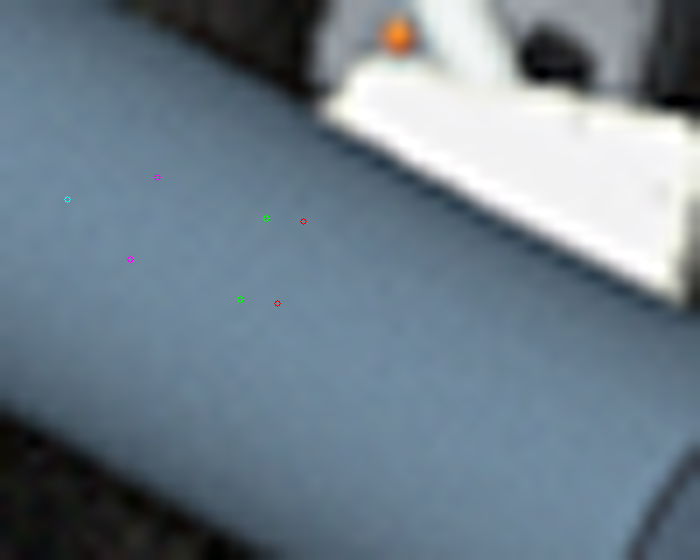

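{"name": "arm_command", "arguments": {
  "plan": [
    {"dp":[-0.001,-0.004,-0.002],"turn":0,"grip":0},
    {"dp":[-0.002,-0.009,-0.002],"turn":0,"grip":0},
    {"dp":[-0.003,-0.014,-0.002],"turn":0,"grip":0},
    {"dp":[-0.004,-0.019,-0.002],"turn":0,"grip":0},
    {"dp":[-0.005,-0.023,-0.002],"turn":0,"grip":0},
    {"dp":[-0.006,-0.0255,-0.002],"turn":0,"grip":0},
    {"dp":[-0.006,-0.0255,-0.002],"turn":0,"grip":0},
    {"dp":[-0.006,-0.0255,-0.002],"turn":0,"grip":0},
    {"dp":[-0.006,-0.0255,-0.002],"turn":0,"grip":0}
  ]
}}

```text
time_s: 11.15
ee_pos: [0.5903, 0.4953, 0.1804]
eef_rot: [-1.966, 2.451, 0.0]
contact_force: [-0.7, 0.5, -0.7]
gripper_width: 0.241
```

```bash
python3 look.py side 375,425,175,210 15 pics/o5s.png pics/o5r.png
```

```text
t 11.15 pos [0.5903 0.4953 0.1804] yaw_y 167.46 z [-0.  0. -1.] F [-0.72  0.46 -0.68] M [0.15 0.03 0.02] g 0.241 q [-0.25  0.83 -0.86  1.28  0.62  1.3   1.82]
fork [0.5623 0.3694 0.1419] lifter yaw 257.46
```

View pics/o5s.png

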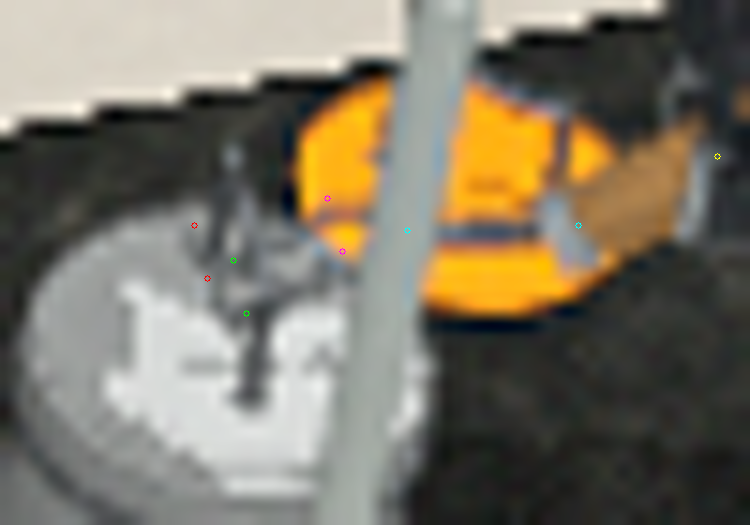

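{"name": "arm_command", "arguments": {
  "plan": [
    {"dp":[0,0,0.005],"turn":0,"grip":0},
    {"dp":[0,0,0.01],"turn":0,"grip":0},
    {"dp":[0,0,0.013],"turn":0,"grip":0},
    {"dp":[0,0,0.016],"turn":0,"grip":0},
    {"dp":[0,0,0.018],"turn":0,"grip":0},
    {"dp":[0,0,0.02],"turn":0,"grip":0},
    {"dp":[0,0,0.022],"turn":0,"grip":0},
    {"dp":[0,0,0.024],"turn":0,"grip":0},
    {"dp":[0,0,0.026],"turn":0,"grip":0},
    {"dp":[0,0,0.028],"turn":0,"grip":0},
    {"dp":[0,0,0.028],"turn":0,"grip":0},
    {"dp":[0,0,0.028],"turn":0,"grip":0}
  ]
}}

```text
time_s: 12.4
ee_pos: [0.5905, 0.4951, 0.2083]
eef_rot: [-1.965, 2.451, 0.0]
contact_force: [-0.4, -0.1, -3.0]
gripper_width: 0.24
```

```bash
python3 look.py side 375,425,175,210 15 pics/o6s.png pics/o6r.png
```

```text
t 12.4 pos [0.5905 0.4951 0.2083] yaw_y 167.45 z [ 0.  0. -1.] F [-0.39 -0.15 -2.97] M [ 0.25 -0.09  0.07] g 0.24 q [-0.25  0.81 -0.88  1.25  0.61  1.34  1.83]
fork [0.5624 0.3692 0.1698] lifter yaw 257.45
```

View pics/o6s.png

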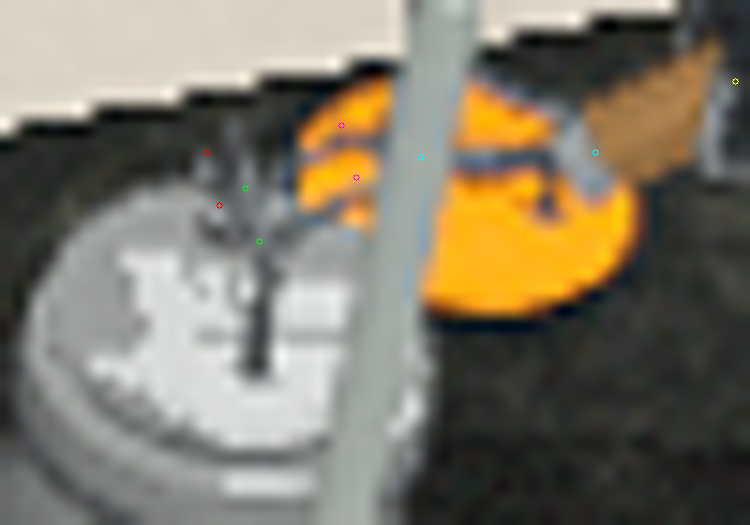

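The prongs are under the bar and the lid is rising: the rod's foot moved from side (391.4,201) to (392,199), and the force is about -3 N. I lift it clear of the rim next.

{"name": "arm_command", "arguments": {
  "plan": [
    {"dp":[0,0,0.003],"turn":0,"grip":0},
    {"dp":[0,0,0.008],"turn":0,"grip":0},
    {"dp":[0,0,0.014],"turn":0,"grip":0},
    {"dp":[0,0,0.021],"turn":0,"grip":0},
    {"dp":[0,0,0.028],"turn":0,"grip":0},
    {"dp":[0,0,0.035],"turn":0,"grip":0},
    {"dp":[0,0,0.042],"turn":0,"grip":0},
    {"dp":[0,0,0.048],"turn":0,"grip":0},
    {"dp":[0,0,0.053],"turn":0,"grip":0},
    {"dp":[0,0,0.056],"turn":0,"grip":0},
    {"dp":[0,0,0.057],"turn":0,"grip":0}
  ],
  "force": 120
}}

```text
time_s: 13.55
ee_pos: [0.5905, 0.4951, 0.2657]
eef_rot: [-1.965, 2.451, 0.0]
contact_force: [-0.6, 1.3, -1.2]
gripper_width: 0.236
```

```bash
python3 look.py side 370,430,160,210 12 pics/o7s.png
```

```text
t 13.55 pos [0.5905 0.4951 0.2657] yaw_y 167.45 z [ 0.  0. -1.] F [-0.61  1.26 -1.18] M [ 0.32 -0.09  0.05] g 0.236 q [-0.25  0.77 -0.89  1.19  0.58  1.43  1.85]
fork [0.5625 0.3692 0.2272] lifter yaw 257.45
```

View pics/o7s.png

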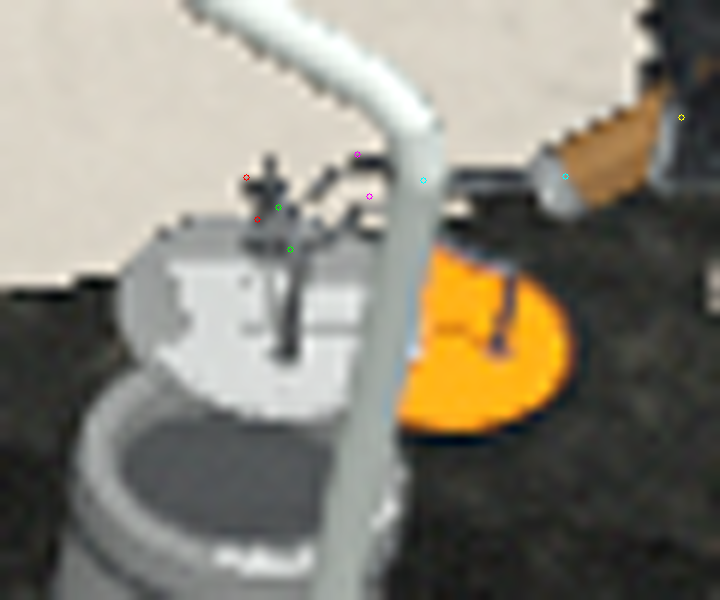

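{"name": "arm_command", "arguments": {
  "plan": [
    {"dp":[-0.003,-0.001,0],"turn":-0.5,"grip":0},
    {"dp":[-0.009,-0.002,0],"turn":-1,"grip":0},
    {"dp":[-0.018,-0.004,0],"turn":-2,"grip":0},
    {"dp":[-0.03,-0.006,0],"turn":-3.5,"grip":0},
    {"dp":[-0.045,-0.009,0],"turn":-5,"grip":0},
    {"dp":[-0.061,-0.012,0],"turn":-7,"grip":0},
    {"dp":[-0.077,-0.015,0],"turn":-9,"grip":0},
    {"dp":[-0.093,-0.018,0],"turn":-11.5,"grip":0},
    {"dp":[-0.109,-0.022,0],"turn":-14,"grip":0},
    {"dp":[-0.124,-0.027,0],"turn":-17,"grip":0},
    {"dp":[-0.138,-0.034,0],"turn":-20.5,"grip":0},
    {"dp":[-0.151,-0.044,0],"turn":-24,"grip":0}
  ]
}}

```text
time_s: 14.8
ee_pos: [0.4371, 0.451, 0.2653]
eef_rot: [1.411, -2.807, 0.0]
contact_force: [0.0, 0.2, -3.0]
gripper_width: 0.24
```

```bash
python3 -c "
from h import *
st()"
```

```text
t 14.8 pos [0.4371 0.451  0.2653] yaw_y 143.38 z [-0. -0. -1.] F [ 0.02  0.22 -3.04] M [ 0.26 -0.12 -0.05] g 0.24 q [-0.17  0.49 -0.93  1.6   0.41  1.26  1.34]
```

{"name": "arm_command", "arguments": {
  "plan": [
    {"dp":[-0.01,-0.011,0],"turn":-3.5,"grip":0},
    {"dp":[-0.019,-0.024,0],"turn":-7.5,"grip":0},
    {"dp":[-0.027,-0.039,0],"turn":-12,"grip":0},
    {"dp":[-0.034,-0.055,0],"turn":-16.5,"grip":0},
    {"dp":[-0.041,-0.072,0],"turn":-21,"grip":0},
    {"dp":[-0.047,-0.09,0],"turn":-26,"grip":0},
    {"dp":[-0.052,-0.108,0],"turn":-31,"grip":0},
    {"dp":[-0.057,-0.127,0],"turn":-36,"grip":0},
    {"dp":[-0.061,-0.146,0],"turn":-41,"grip":0},
    {"dp":[-0.064,-0.165,0],"turn":-46,"grip":0},
    {"dp":[-0.066,-0.184,0],"turn":-51,"grip":0},
    {"dp":[-0.067,-0.203,0],"turn":-56,"grip":0}
  ]
}}

```text
time_s: 16.0
ee_pos: [0.3708, 0.2471, 0.2649]
eef_rot: [0.074, 3.14, -0.003]
contact_force: [-0.7, -0.9, -2.9]
gripper_width: 0.236
```

```bash
python3 look.py side 300,460,60,200 5 pics/o8s.png
```

```text
t 16.0 pos [0.3708 0.2471 0.2649] yaw_y 87.3 z [ 0.001 -0.002 -1.   ] F [-0.73 -0.86 -2.85] M [ 0.02 -0.24  0.02] g 0.236 q [ 0.15  0.01 -0.82  2.01  0.01  1.12  0.85]
fork [0.2419 0.2532 0.2264] lifter yaw 177.3
```

View pics/o8s.png

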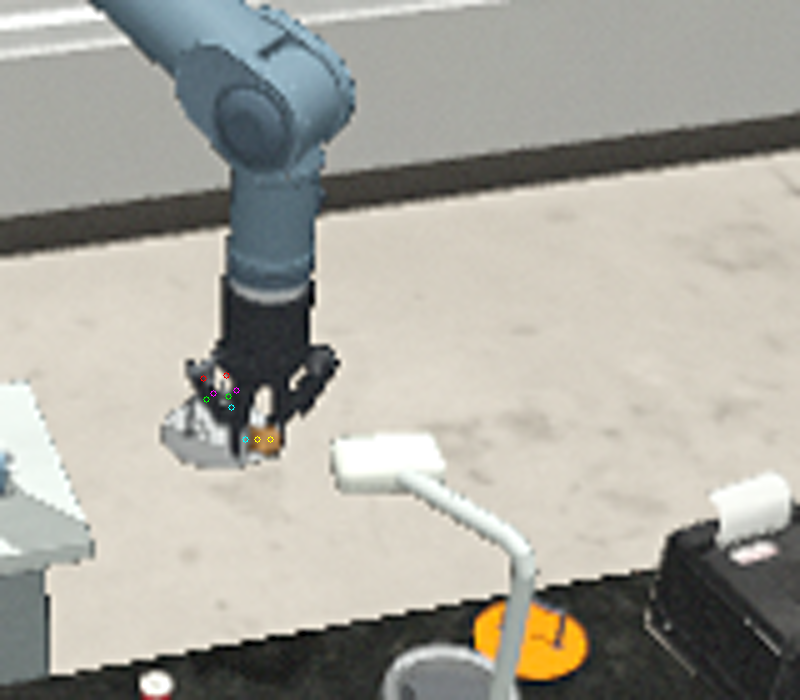

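{"name": "arm_command", "arguments": {
  "plan": [
    {"dp":[0.001,-0.018,0],"turn":-5,"grip":0},
    {"dp":[0.002,-0.036,0],"turn":-10,"grip":0},
    {"dp":[0.003,-0.055,0],"turn":-15,"grip":0},
    {"dp":[0.004,-0.074,0],"turn":-20,"grip":0},
    {"dp":[0.006,-0.093,0],"turn":-25,"grip":0},
    {"dp":[0.008,-0.112,0],"turn":-30,"grip":0},
    {"dp":[0.01,-0.131,0],"turn":-35,"grip":0},
    {"dp":[0.013,-0.15,0],"turn":-40,"grip":0},
    {"dp":[0.016,-0.169,0],"turn":-45,"grip":0},
    {"dp":[0.02,-0.188,0],"turn":-50,"grip":0},
    {"dp":[0.024,-0.207,0],"turn":-55,"grip":0},
    {"dp":[0.029,-0.226,0],"turn":-60,"grip":0}
  ]
}}

```text
time_s: 17.25
ee_pos: [0.4004, 0.0219, 0.2649]
eef_rot: [1.633, 2.683, -0.003]
contact_force: [0.0, -0.2, -2.2]
gripper_width: 0.241
```

```bash
python3 -c "
from h import *
st()"
```

```text
t 17.25 pos [0.4004 0.0219 0.2649] yaw_y 27.35 z [-0.001 -0.002 -1.   ] F [ 0.02 -0.18 -2.18] M [-0.21 -0.15 -0.01] g 0.241 q [ 0.45 -0.11 -0.56  2.11 -0.06  1.13  0.39]
```

{"name": "arm_command", "arguments": {
  "plan": [
    {"dp":[0.005,-0.018,0],"turn":-4.5,"grip":0},
    {"dp":[0.011,-0.036,0],"turn":-9,"grip":0},
    {"dp":[0.018,-0.054,0],"turn":-13,"grip":0},
    {"dp":[0.026,-0.072,0],"turn":-17,"grip":0},
    {"dp":[0.035,-0.09,0],"turn":-21,"grip":0},
    {"dp":[0.045,-0.107,0],"turn":-25,"grip":0},
    {"dp":[0.056,-0.124,0],"turn":-29,"grip":0},
    {"dp":[0.068,-0.141,0],"turn":-33,"grip":0},
    {"dp":[0.081,-0.157,0],"turn":-36.5,"grip":0},
    {"dp":[0.095,-0.172,0],"turn":-40,"grip":0},
    {"dp":[0.109,-0.186,0],"turn":-43,"grip":0},
    {"dp":[0.123,-0.199,0],"turn":-46,"grip":0}
  ]
}}

```text
time_s: 18.45
ee_pos: [0.5241, -0.1766, 0.2648]
eef_rot: [-2.551, -1.833, 0.003]
contact_force: [-0.5, -0.3, -2.0]
gripper_width: 0.239
```

```bash
python3 -c "
from h import *
st()"
```

```text
t 18.45 pos [ 0.5241 -0.1766  0.2648] yaw_y -18.61 z [-0.002 -0.    -1.   ] F [-0.46 -0.34 -1.97] M [-0.31  0.1  -0.04] g 0.239 q [ 0.59  0.21 -0.38  1.8   0.09  1.15 -0.15]
```

{"name": "arm_command", "arguments": {
  "plan": [
    {"dp":[0.014,-0.012,0],"turn":-2,"grip":0},
    {"dp":[0.028,-0.024,0],"turn":-4,"grip":0},
    {"dp":[0.042,-0.035,0],"turn":-5.5,"grip":0},
    {"dp":[0.055,-0.045,0],"turn":-7,"grip":0},
    {"dp":[0.067,-0.054,0],"turn":-8,"grip":0},
    {"dp":[0.078,-0.062,0],"turn":-9,"grip":0},
    {"dp":[0.087,-0.069,0],"turn":-10,"grip":0},
    {"dp":[0.094,-0.075,0],"turn":-10.5,"grip":0},
    {"dp":[0.099,-0.079,0],"turn":-11,"grip":0},
    {"dp":[0.101,-0.0805,0],"turn":-11,"grip":0},
    {"dp":[0.101,-0.0805,0],"turn":-11,"grip":0},
    {"dp":[0.101,-0.0805,0],"turn":-11,"grip":0}
  ]
}}

```text
time_s: 19.65
ee_pos: [0.6252, -0.257, 0.2652]
eef_rot: [-2.714, -1.582, 0.0]
contact_force: [-0.8, -0.6, -2.2]
gripper_width: 0.239
```

```bash
python3 look.py side 220,320,180,290 5 pics/o9s.png;python3 look.py top 330,430,150,260 5 pics/o9t.png
```

```text
t 19.65 pos [ 0.6252 -0.257   0.2652] yaw_y -29.53 z [-0.001  0.    -1.   ] F [-0.78 -0.6  -2.22] M [-0.23  0.11 -0.02] g 0.239 q [ 0.56  0.44 -0.31  1.5   0.14  1.23 -0.28]
fork [ 0.6888 -0.1448  0.2267] lifter yaw 60.47
t 19.7 pos [ 0.6252 -0.257   0.2653] yaw_y -29.53 z [-0.  0. -1.] F [-0.49 -0.24 -2.88] M [-0.23  0.13  0.01] g 0.237 q [ 0.56  0.44 -0.31  1.5   0.14  1.23 -0.28]
fork [ 0.6888 -0.1448  0.2268] lifter yaw 60.47
```

View pics/o9s.png

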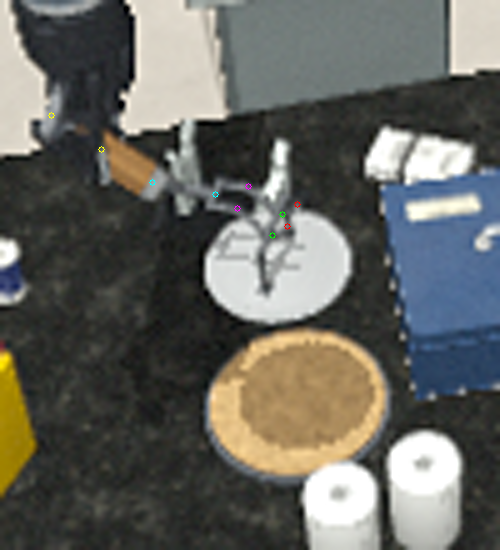

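View pics/o9t.png

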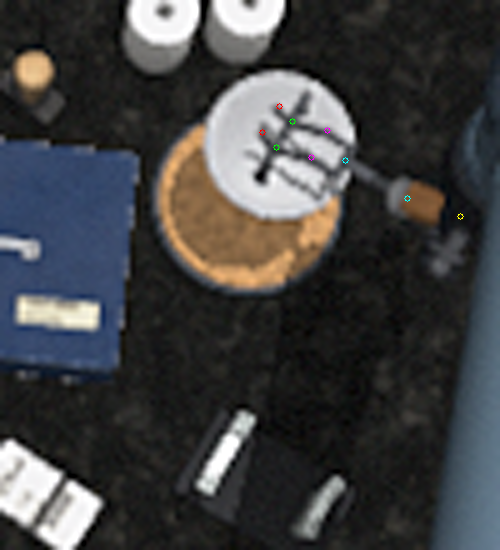

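```bash
cat > lidm.py <<'E'
from meas import *
import pickle,sys
t=pickle.load(open("topL.pkl","rb")); s=pickle.load(open("sideL.pkl","rb"))
zl,zh=float(sys.argv[1]),float(sys.argv[2]); ce=[]
for c,n in((t,"top"),(s,"side")):
    W=pts(c); h=cv2.cvtColor(c["img"],cv2.COLOR_BGR2HSV)
    m=(W[...,2]>zl)&(W[...,2]<zh)&(np.hypot(W[...,0]-.689,W[...,1]+.145)<.075)&(h[...,1]<45)&(h[...,2]>90)
    P=W[m]; A=np.c_[P[:,:2]-P[:,:2].mean(0),np.ones(len(P))]; k=np.linalg.lstsq(A,P[:,2],rcond=None)[0]
    uv=np.argwhere(m)[:,::-1].astype(np.float32)
    e=cv2.fitEllipse(cv2.convexHull(uv)); ce.append(e[0])
    print(n,len(P),"mean",np.round(P.mean(0),4),"slope",np.round(k[:2],3),"circ",cv2.minEnclosingCircle(P[:,:2].astype(np.float32)),"ell",np.round(e[0],2),np.round(e[1],1))
    if len(sys.argv)>3: print("   ray",ray(c,*e[0],float(sys.argv[3])))
print(tri(t,ce[0],s,ce[1]))
E
python3 lidm.py .15 .21
```

```text
top 586 mean [ 0.6911 -0.1432  0.1837] slope [-0.008 -0.003] circ ((0.6923462152481079, -0.14713534712791443), 0.05386729910969734) ell [385.5  178.32] [28.9 30. ]
side 474 mean [ 0.6987 -0.1489  0.1833] slope [-0.01  -0.005] circ ((0.6913710236549377, -0.1492074429988861), 0.05597260594367981) ell [275.01 232.95] [22.2 29.1]
(array([ 0.69227071, -0.14789997,  0.17897427]), np.float64(0.0010688641059286824))
```

{"name": "arm_command", "arguments": {
  "plan": [
    {"dp":[0,0,-0.004],"turn":0,"grip":0},
    {"dp":[-0.001,0.001,-0.012],"turn":0,"grip":0},
    {"dp":[-0.001,0.001,-0.023],"turn":0,"grip":0},
    {"dp":[-0.002,0.002,-0.037],"turn":0,"grip":0},
    {"dp":[-0.002,0.002,-0.052],"turn":0,"grip":0},
    {"dp":[-0.002,0.002,-0.068],"turn":0,"grip":0},
    {"dp":[-0.002,0.002,-0.084],"turn":0,"grip":0},
    {"dp":[-0.002,0.002,-0.1],"turn":0,"grip":0},
    {"dp":[-0.002,0.002,-0.115],"turn":0,"grip":0},
    {"dp":[-0.002,0.002,-0.127],"turn":0,"grip":0},
    {"dp":[-0.002,0.002,-0.136],"turn":0,"grip":0},
    {"dp":[-0.002,0.002,-0.14],"turn":0,"grip":0}
  ]
}}

```text
time_s: 20.95
ee_pos: [0.6229, -0.2553, 0.1239]
eef_rot: [-2.713, -1.581, 0.002]
contact_force: [-0.1, 0.1, -2.5]
gripper_width: 0.237
```

```bash
python3 look.py side 245,315,205,275 9 pics/o10s.png;python3 look.py top 350,420,165,230 8 pics/o10t.png; python3 lidm.py .02 .06 .04
```

```text
t 20.95 pos [ 0.6229 -0.2553  0.1239] yaw_y -29.55 z [-0.002  0.001 -1.   ] F [-0.09  0.07 -2.55] M [-0.2   0.14 -0.02] g 0.237 q [ 0.54  0.57 -0.29  1.62  0.18  0.98 -0.32]
fork [ 0.6865 -0.1431  0.0854] lifter yaw 60.45
t 21.0 pos [ 0.6229 -0.2553  0.1239] yaw_y -29.55 z [-0.002  0.001 -1.   ] F [-0.28 -0.15 -2.63] M [-0.17  0.18  0.05] g 0.236 q [ 0.54  0.57 -0.29  1.62  0.18  0.98 -0.32]
fork [ 0.6866 -0.1431  0.0854] lifter yaw 60.45
top 485 mean [ 0.6882 -0.141   0.0424] slope [-0.013 -0.012] circ ((0.6900584101676941, -0.14495524764060974), 0.05402705818414688) ell [379.97 188.03] [26.1 27.5]
   ray [ 0.68898484 -0.1443567   0.04      ]
side 415 mean [ 0.6957 -0.1468  0.0419] slope [-0.007  0.002] circ ((0.6899124383926392, -0.14795565605163574), 0.05479542165994644) ell [278.41 255.86] [21.5 27.2]
   ray [ 0.6915455  -0.14663699  0.04      ]
(array([ 0.68952363, -0.14557714,  0.03712776]), np.float64(0.0012655559388363043))
```

View pics/o10s.png

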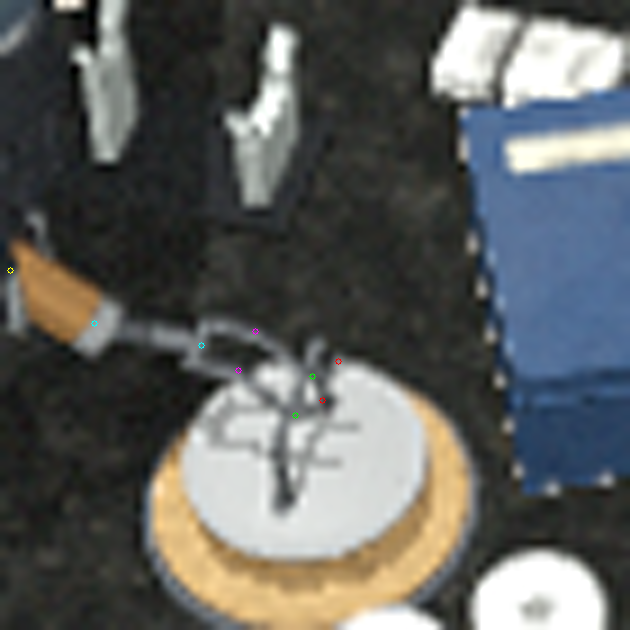

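View pics/o10t.png

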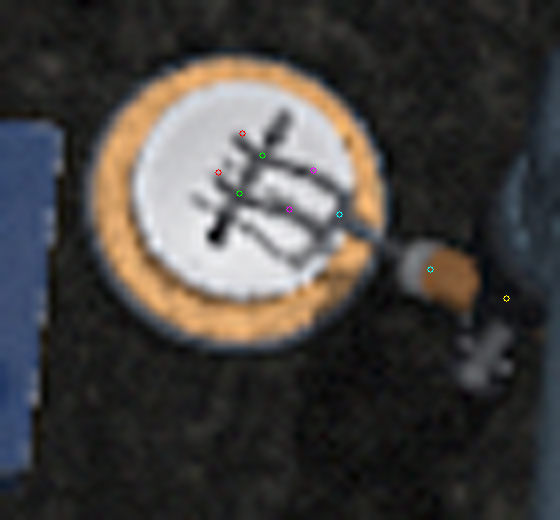

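Lid and trivet centres agree in both views to within 1 mm. Lowering onto the cork.

{"name": "arm_command", "arguments": {
  "plan": [
    {"dp":[0,0,-0.003],"turn":0,"grip":0},
    {"dp":[0,0,-0.006],"turn":0,"grip":0},
    {"dp":[0,0,-0.009],"turn":0,"grip":0},
    {"dp":[0,0,-0.011],"turn":0,"grip":0},
    {"dp":[0,0,-0.013],"turn":0,"grip":0},
    {"dp":[0,0,-0.015],"turn":0,"grip":0},
    {"dp":[0,0,-0.017],"turn":0,"grip":0},
    {"dp":[0,0,-0.019],"turn":0,"grip":0},
    {"dp":[0,0,-0.021],"turn":0,"grip":0},
    {"dp":[0,0,-0.023],"turn":0,"grip":0},
    {"dp":[0,0,-0.023],"turn":0,"grip":0}
  ]
}}

```text
time_s: 22.15
ee_pos: [0.6235, -0.2554, 0.1021]
eef_rot: [-2.714, -1.581, -0.0]
contact_force: [-0.3, -0.7, -2.3]
gripper_width: 0.237
```

```bash
python3 look.py side 245,315,205,275 9 pics/o11s.png;python3 look.py top 350,420,165,230 8 pics/o11t.png; python3 lidm.py .015 .045 .026
```

```text
t 22.15 pos [ 0.6235 -0.2554  0.1021] yaw_y -29.55 z [-0.  0. -1.] F [-0.27 -0.71 -2.27] M [-0.02  0.02 -0.03] g 0.237 q [ 0.54  0.59 -0.28  1.63  0.19  0.95 -0.33]
fork [ 0.6871 -0.1432  0.0636] lifter yaw 60.45
t 22.2 pos [ 0.6235 -0.2554  0.1022] yaw_y -29.55 z [ 0.  0. -1.] F [ 0.33 -0.43 -0.78] M [-0.08  0.1   0.04] g 0.239 q [ 0.54  0.59 -0.28  1.63  0.19  0.95 -0.33]
fork [ 0.6872 -0.1432  0.0637] lifter yaw 60.45
top 494 mean [ 0.6883 -0.1413  0.0265] slope [0.001 0.005] circ ((0.6886053085327148, -0.14361587166786194), 0.07260332256555557) ell [377.86 189.89] [34.5 35.5]
   ray [ 0.68451606 -0.13793562  0.026     ]
side 419 mean [ 0.6964 -0.1465  0.0255] slope [0.008 0.001] circ ((0.6944776177406311, -0.13730737566947937), 0.06636103987693787) ell [279.97 260.02] [24.4 28.5]
   ray [ 0.70251325 -0.14351746  0.026     ]
(array([ 0.68865564, -0.14115413,  0.00737435]), np.float64(0.001630390359080567))
```

View pics/o11s.png

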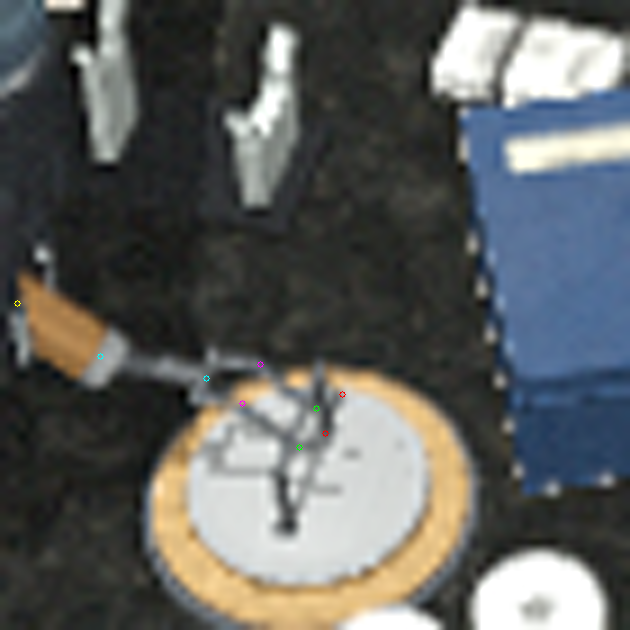

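The lid is on the cork: its top is at 26 mm, as expected. Now I lower the lifter below the bar and back it out.

{"name": "arm_command", "arguments": {
  "plan": [
    {"dp":[0,0,-0.003],"turn":0,"grip":0},
    {"dp":[0,0,-0.006],"turn":0,"grip":0},
    {"dp":[0,0,-0.009],"turn":0,"grip":0},
    {"dp":[0,0,-0.012],"turn":0,"grip":0},
    {"dp":[0,0,-0.013],"turn":0,"grip":0},
    {"dp":[0,0,-0.013],"turn":0,"grip":0},
    {"dp":[0,0,-0.013],"turn":0,"grip":0}
  ]
}}

```text
time_s: 22.95
ee_pos: [0.6235, -0.2555, 0.0893]
eef_rot: [2.714, 1.581, 0.0]
contact_force: [0.6, 1.0, -1.6]
gripper_width: 0.239
```

```bash
python3 look.py side 255,305,215,265 12 pics/o12s.png; python3 look.py top 360,410,175,220 12 pics/o12t.png;
```

```text
t 22.95 pos [ 0.6235 -0.2555  0.0893] yaw_y -29.55 z [ 0.  0. -1.] F [ 0.56  0.98 -1.64] M [-0.09  0.04 -0.03] g 0.239 q [ 0.54  0.61 -0.28  1.63  0.2   0.93 -0.33]
fork [ 0.6872 -0.1432  0.0508] lifter yaw 60.45
t 23.0 pos [ 0.6236 -0.2555  0.0894] yaw_y -29.56 z [ 0. -0. -1.] F [ 0.45  0.03 -1.51] M [-0.07  0.05 -0.01] g 0.239 q [ 0.54  0.61 -0.28  1.63  0.2   0.93 -0.33]
fork [ 0.6873 -0.1433  0.0509] lifter yaw 60.44
```

View pics/o12s.png

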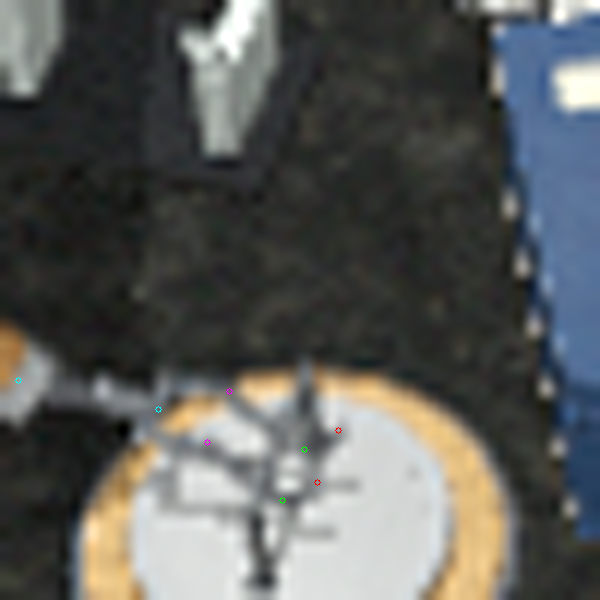

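View pics/o12t.png

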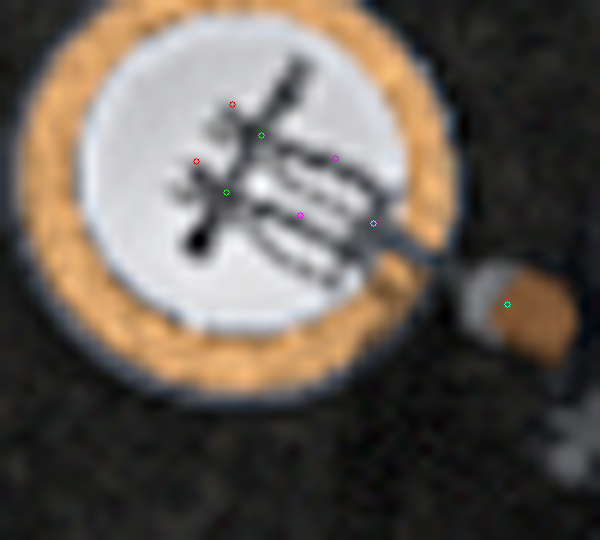

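{"name": "arm_command", "arguments": {
  "plan": [
    {"dp":[-0.002,-0.003,0],"turn":0,"grip":0},
    {"dp":[-0.004,-0.007,0],"turn":0,"grip":0},
    {"dp":[-0.006,-0.0105,0],"turn":0,"grip":0},
    {"dp":[-0.008,-0.014,0],"turn":0,"grip":0},
    {"dp":[-0.01,-0.0175,0],"turn":0,"grip":0},
    {"dp":[-0.01,-0.0175,0],"turn":0,"grip":0}
  ]
}}

```text
time_s: 23.65
ee_pos: [0.6127, -0.2744, 0.0892]
eef_rot: [2.716, 1.579, -0.001]
contact_force: [-0.1, -0.8, -0.8]
gripper_width: 0.239
```

```bash
python3 look.py side 255,305,215,265 12 pics/o13s.png; python3 look.py top 360,410,175,220 12 pics/o13t.png;
```

```text
t 23.65 pos [ 0.6127 -0.2744  0.0892] yaw_y -29.65 z [-0.001 -0.001 -1.   ] F [-0.11 -0.79 -0.82] M [-0.1   0.11 -0.01] g 0.239 q [ 0.57  0.61 -0.27  1.64  0.2   0.92 -0.3 ]
fork [ 0.6766 -0.1623  0.0507] lifter yaw 60.35
t 23.7 pos [ 0.6131 -0.2738  0.0892] yaw_y -29.62 z [-0. -0. -1.] F [-0.2   0.55 -1.46] M [-0.11  0.06 -0.01] g 0.235 q [ 0.56  0.61 -0.28  1.64  0.2   0.92 -0.3 ]
fork [ 0.6768 -0.1616  0.0507] lifter yaw 60.38
```

View pics/o13t.png

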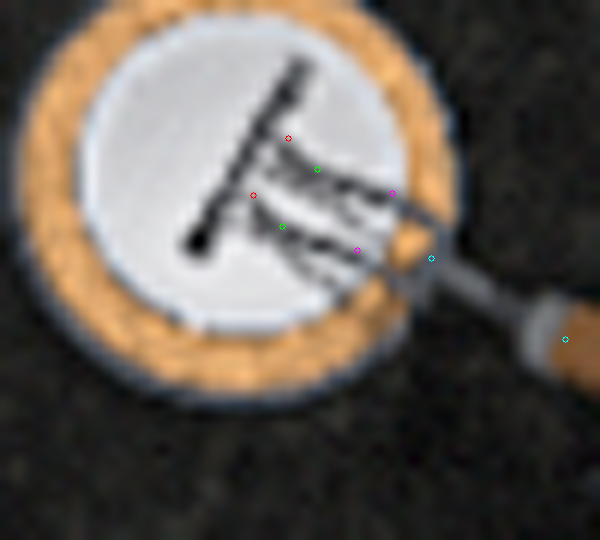

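The prongs are clear of the bar and the lid has not moved. I back out further, then raise.

{"name": "arm_command", "arguments": {
  "plan": [
    {"dp":[-0.003,-0.005,0],"turn":0,"grip":0},
    {"dp":[-0.008,-0.014,0],"turn":0,"grip":0},
    {"dp":[-0.014,-0.025,0],"turn":0,"grip":0},
    {"dp":[-0.02,-0.035,0],"turn":0,"grip":0},
    {"dp":[-0.023,-0.04,0.01],"turn":0,"grip":0},
    {"dp":[-0.023,-0.04,0.035],"turn":0,"grip":0},
    {"dp":[-0.023,-0.04,0.07],"turn":0,"grip":0},
    {"dp":[-0.023,-0.04,0.105],"turn":0,"grip":0},
    {"dp":[-0.023,-0.04,0.13],"turn":0,"grip":0},
    {"dp":[-0.023,-0.04,0.14],"turn":0,"grip":0},
    {"dp":[-0.023,-0.04,0.14],"turn":0,"grip":0}
  ]
}}

```text
time_s: 24.85
ee_pos: [0.5915, -0.3138, 0.2319]
eef_rot: [2.711, 1.579, 0.004]
contact_force: [1.5, 0.7, -1.6]
gripper_width: 0.237
```

```bash
python3 -c "
from h import *
st()"
```

```text
t 24.85 pos [ 0.5915 -0.3138  0.2319] yaw_y -29.57 z [ 0.004 -0.002 -1.   ] F [ 1.54  0.72 -1.62] M [-0.05  0.05  0.02] g 0.237 q [ 0.65  0.45 -0.3   1.55  0.14  1.16 -0.19]
```

{"name": "arm_command", "arguments": {
  "plan": [
    {"dp":[-0.008,0.003,0],"turn":0,"grip":0},
    {"dp":[-0.025,0.011,0],"turn":0,"grip":0},
    {"dp":[-0.05,0.022,0],"turn":0,"grip":0},
    {"dp":[-0.075,0.033,0],"turn":0,"grip":0},
    {"dp":[-0.1,0.044,0],"turn":0,"grip":0},
    {"dp":[-0.125,0.055,0],"turn":0,"grip":0},
    {"dp":[-0.145,0.064,0],"turn":-0.2,"grip":0},
    {"dp":[-0.16,0.07,0],"turn":-0.3,"grip":0},
    {"dp":[-0.167,0.073,0],"turn":-0.3,"grip":0},
    {"dp":[-0.168,0.0735,-0.02],"turn":-0.3,"grip":0},
    {"dp":[-0.168,0.0735,-0.04],"turn":-0.3,"grip":0},
    {"dp":[-0.168,0.0735,-0.04],"turn":-0.3,"grip":0}
  ]
}}

```text
time_s: 26.05
ee_pos: [0.4193, -0.238, 0.1855]
eef_rot: [-2.712, -1.571, 0.007]
contact_force: [-0.4, 0.7, -2.0]
gripper_width: 0.236
```

{"name": "arm_command", "arguments": {
  "plan": [
    {"dp":[0,0,0],"turn":0,"grip":0},
    {"dp":[0,0,0],"turn":0,"grip":0},
    {"dp":[0,0,0],"turn":0,"grip":0}
  ]
}}

```text
time_s: 26.35
ee_pos: [0.4234, -0.2399, 0.1902]
eef_rot: [2.717, 1.574, 0.002]
contact_force: [-0.5, 0.7, -0.7]
gripper_width: 0.242
```

```bash
python3 look.py side 230,295,170,225 11 pics/o14s.png; python3 look.py top 360,425,220,270 11 pics/o14t.png;
```

```text
t 26.35 pos [ 0.4234 -0.2399  0.1902] yaw_y -29.85 z [ 0.002 -0.001 -1.   ] F [-0.49  0.74 -0.74] M [-0.07  0.01 -0.  ] g 0.242 q [ 0.73  0.16 -0.32  2.03  0.06  0.96 -0.14]
fork [ 0.4876 -0.128   0.1517] lifter yaw 60.15
t 26.4 pos [ 0.4233 -0.2398  0.1902] yaw_y -29.86 z [ 0.002 -0.001 -1.   ] F [-0.37  0.09 -0.91] M [-0.09  0.08  0.03] g 0.238 q [ 0.73  0.16 -0.32  2.03  0.06  0.96 -0.14]
fork [ 0.4875 -0.128   0.1517] lifter yaw 60.14
```

View pics/o14s.png

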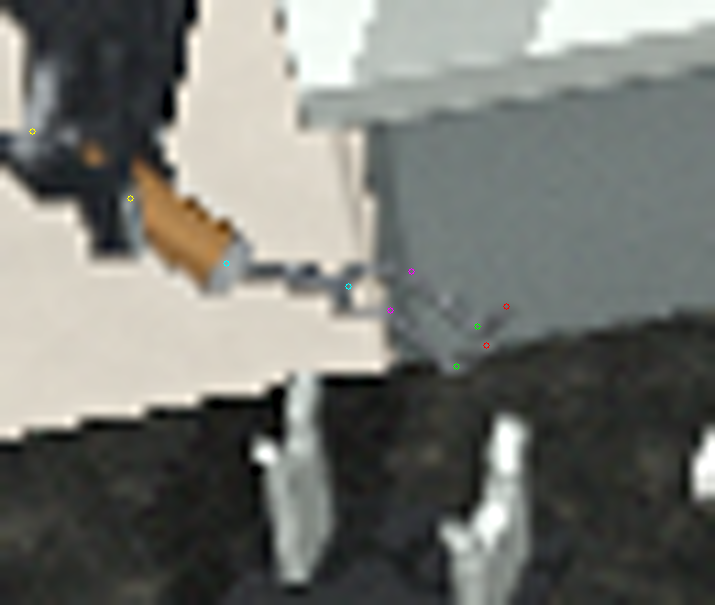

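View pics/o14t.png

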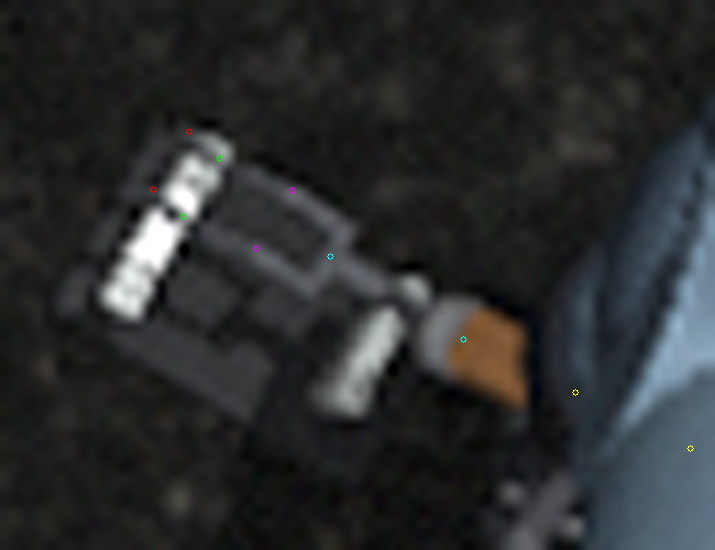

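{"name": "arm_command", "arguments": {
  "plan": [
    {"dp":[-0.001,0,-0.01],"turn":0,"grip":0},
    {"dp":[-0.001,0,-0.025],"turn":0,"grip":0},
    {"dp":[-0.001,0,-0.04],"turn":0,"grip":0},
    {"dp":[-0.001,0,-0.05],"turn":0,"grip":0},
    {"dp":[-0.001,0,-0.058],"turn":0,"grip":0},
    {"dp":[-0.001,0,-0.066],"turn":0,"grip":0},
    {"dp":[-0.001,0,-0.073],"turn":0,"grip":0},
    {"dp":[-0.001,0,-0.08],"turn":0,"grip":0},
    {"dp":[-0.001,0,-0.086],"turn":0,"grip":0},
    {"dp":[-0.001,0,-0.09],"turn":0,"grip":0},
    {"dp":[-0.001,0,-0.09],"turn":0,"grip":0}
  ]
}}

```text
time_s: 27.55
ee_pos: [0.4211, -0.2393, 0.0987]
eef_rot: [-2.718, -1.574, 0.001]
contact_force: [0.5, 0.6, -2.0]
gripper_width: 0.236
```

```bash
python3 look.py side 225,290,180,235 11 pics/o15s.png; python3 look.py top 360,425,220,270 11 pics/o15t.png;
```

```text
t 27.55 pos [ 0.4211 -0.2393  0.0987] yaw_y -29.85 z [-0.001  0.001 -1.   ] F [ 0.51  0.61 -2.01] M [-0.05  0.09 -0.03] g 0.236 q [ 0.71  0.3  -0.31  2.09  0.13  0.77 -0.2 ]
fork [ 0.4853 -0.1274  0.0602] lifter yaw 60.15
t 27.6 pos [ 0.4213 -0.2394  0.0991] yaw_y -29.85 z [-0.  0. -1.] F [-0.13 -0.33 -1.41] M [-0.08  0.02  0.01] g 0.239 q [ 0.71  0.3  -0.31  2.09  0.13  0.77 -0.2 ]
fork [ 0.4856 -0.1275  0.0606] lifter yaw 60.15
```

View pics/o15s.png

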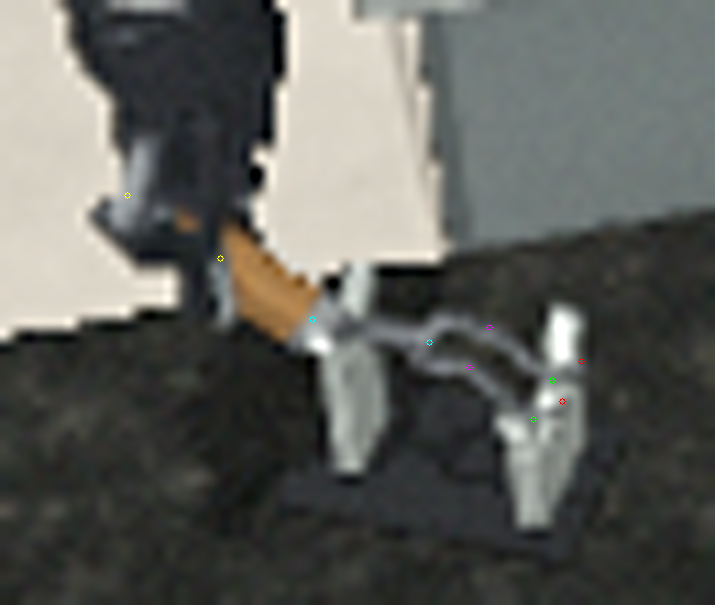

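View pics/o15t.png

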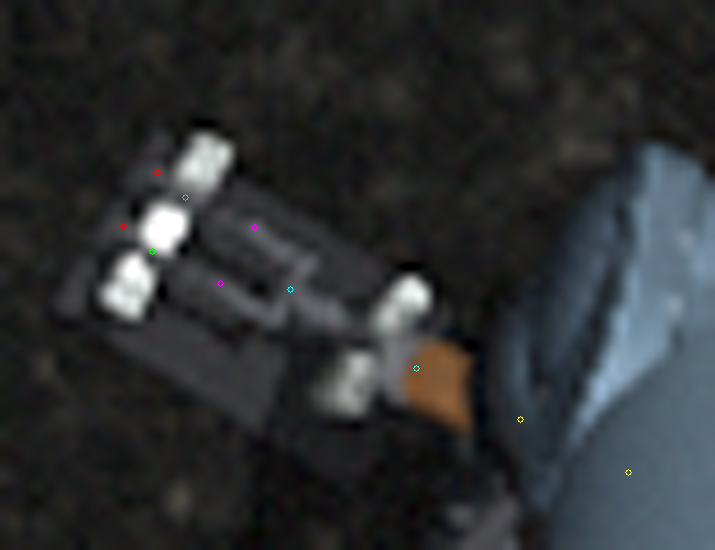

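{"name": "arm_command", "arguments": {
  "plan": [
    {"dp":[0.001,0,-0.002],"turn":0,"grip":0},
    {"dp":[0.001,0,-0.003],"turn":0,"grip":0},
    {"dp":[0.001,0,-0.004],"turn":0,"grip":0},
    {"dp":[0.001,0,-0.005],"turn":0,"grip":0},
    {"dp":[0.001,0,-0.0055],"turn":0,"grip":0},
    {"dp":[0.001,0,-0.0055],"turn":0,"grip":0},
    {"dp":[0.001,0,-0.0055],"turn":0,"grip":0}
  ]
}}

```text
time_s: 28.35
ee_pos: [0.4224, -0.2395, 0.0938]
eef_rot: [-2.719, -1.574, 0.0]
contact_force: [-0.1, -0.0, -1.0]
gripper_width: 0.241
```

```bash
python3 look.py side 225,290,180,235 11 pics/o16s.png;  python3 -c "
from h import *
st()"
```

```text
t 28.35 pos [ 0.4224 -0.2395  0.0938] yaw_y -29.85 z [-0.  0. -1.] F [-0.14 -0.02 -1.01] M [-0.03  0.11  0.06] g 0.241 q [ 0.71  0.31 -0.31  2.09  0.13  0.76 -0.2 ]
fork [ 0.4866 -0.1276  0.0553] lifter yaw 60.15
t 28.4 pos [ 0.4224 -0.2395  0.0938] yaw_y -29.85 z [-0.  0. -1.] F [-1.57 -0.51 -0.52] M [-0.03  0.17  0.02] g 0.234 q [ 0.71  0.31 -0.31  2.09  0.13  0.76 -0.2 ]
```

View pics/o16s.png

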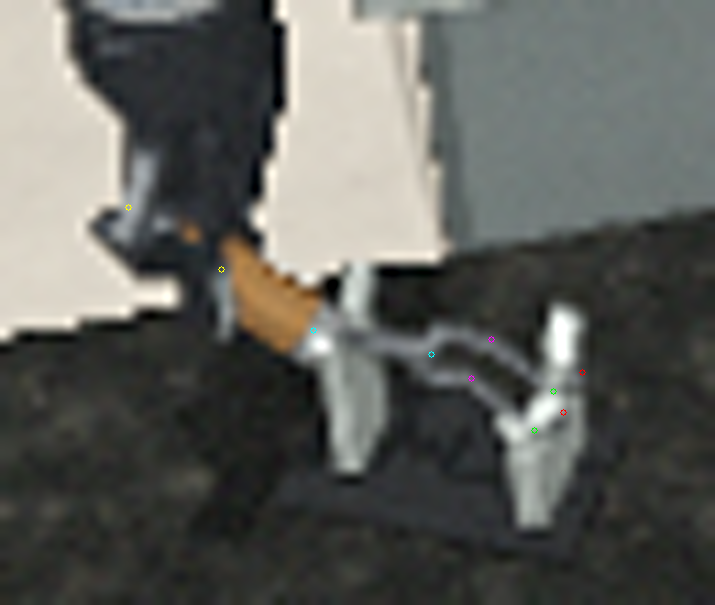

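{"name": "arm_command", "arguments": {
  "plan": [
    {"dp":[0,0,-0.001],"turn":0,"grip":0},
    {"dp":[0,0,-0.001],"turn":0,"grip":0},
    {"dp":[0,0,-0.001],"turn":0,"grip":0}
  ],
  "force": 25
}}

```text
time_s: 28.7
ee_pos: [0.4225, -0.2396, 0.0935]
eef_rot: [2.719, 1.574, -0.001]
contact_force: [-2.0, 0.7, 4.8]
gripper_width: 0.241
```

{"name": "arm_command", "arguments": {
  "plan": [
    {"dp":[0,0,0],"turn":0,"grip":0.27},
    {"dp":[0,0,0],"turn":0,"grip":0.29},
    {"dp":[0,0,0],"turn":0,"grip":0.31},
    {"dp":[0,0,0],"turn":0,"grip":0.35},
    {"dp":[0,0,0],"turn":0,"grip":0.45},
    {"dp":[0,0,0],"turn":0,"grip":0.6},
    {"dp":[0,0,0],"turn":0,"grip":0.8},
    {"dp":[0,0,0],"turn":0,"grip":1},
    {"dp":[0,0,0],"turn":0,"grip":1},
    {"dp":[0,0,0],"turn":0,"grip":1}
  ]
}}

```text
time_s: 29.7
ee_pos: [0.4225, -0.2395, 0.0928]
eef_rot: [2.719, 1.574, 0.0]
contact_force: [0.4, -0.7, 0.5]
gripper_width: 0.997
```

```bash
python3 look.py side 225,290,180,235 11 pics/o17s.png; python3 look.py top 360,425,220,270 11 pics/o17t.png
```

```text
t 29.7 pos [ 0.4225 -0.2395  0.0928] yaw_y -29.85 z [ 0.  0. -1.] F [ 0.42 -0.69  0.49] M [0.01 0.04 0.02] g 0.997 q [ 0.71  0.31 -0.31  2.09  0.13  0.76 -0.2 ]
fork [ 0.4867 -0.1276  0.0543] lifter yaw 60.15
t 29.75 pos [ 0.4225 -0.2395  0.0928] yaw_y -29.85 z [ 0.  0. -1.] F [ 0.94 -0.3   0.15] M [0.04 0.01 0.01] g 0.999 q [ 0.71  0.31 -0.31  2.09  0.13  0.76 -0.2 ]
fork [ 0.4867 -0.1276  0.0543] lifter yaw 60.15
```

View pics/o17s.png

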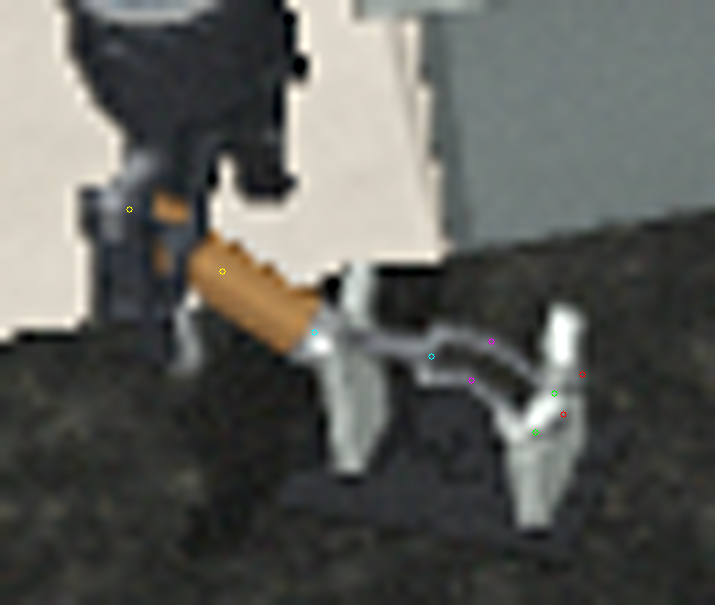

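View pics/o17t.png

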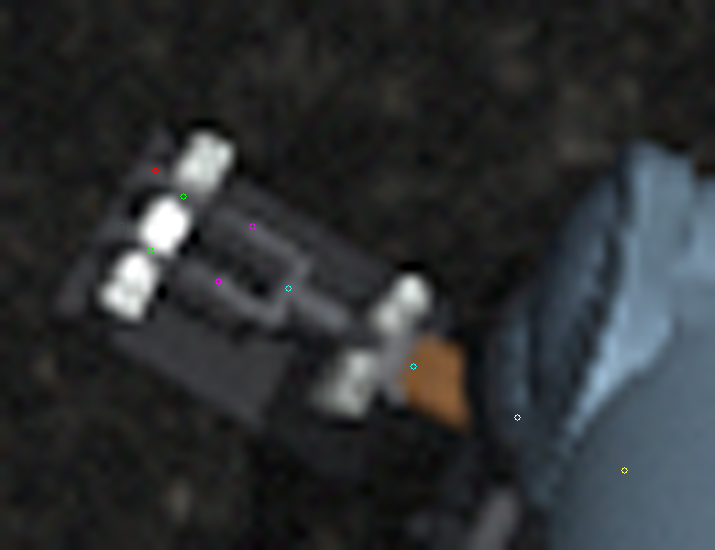

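Released and seated. Raising straight up.

{"name": "arm_command", "arguments": {
  "plan": [
    {"dp":[0,0,0.01],"turn":0,"grip":1},
    {"dp":[0,0,0.025],"turn":0,"grip":1},
    {"dp":[0,0,0.045],"turn":0,"grip":1},
    {"dp":[0,0,0.07],"turn":0,"grip":1},
    {"dp":[0,0,0.1],"turn":0,"grip":1},
    {"dp":[0,0,0.13],"turn":0,"grip":1},
    {"dp":[-0.02,-0.03,0.155],"turn":0,"grip":1},
    {"dp":[-0.04,-0.065,0.17],"turn":0,"grip":1},
    {"dp":[-0.06,-0.105,0.18],"turn":0,"grip":1},
    {"dp":[-0.08,-0.145,0.18],"turn":0,"grip":1},
    {"dp":[-0.1,-0.18,0.18],"turn":0,"grip":1},
    {"dp":[-0.11,-0.2,0.18],"turn":0,"grip":1}
  ]
}}

```text
time_s: 31.0
ee_pos: [0.3091, -0.4431, 0.2738]
eef_rot: [2.721, 1.566, -0.002]
contact_force: [-0.7, 0.1, 0.5]
gripper_width: 0.996
```

```bash
python3 - <<'E'
from meas import *
import pickle
st()
t=cam("top"); s=cam("side"); pickle.dump(t,open("topL.pkl","wb")); pickle.dump(s,open("sideL.pkl","wb"))
cv2.imwrite("pics/f_top.png",t["img"]); cv2.imwrite("pics/f_side.png",s["img"])
def hmask(c,b):
    H=cv2.cvtColor(c["img"],cv2.COLOR_BGR2HSV); m=np.zeros(H.shape[:2],bool); m[b[2]:b[3],b[0]:b[1]]=1
    return m&(H[...,0]>5)&(H[...,0]<22)&(H[...,1]>80)&(H[...,2]>60)
a=[np.argwhere(hmask(c,b))[:,::-1].mean(0) for c,b in((t,(390,425,245,275)),(s,(230,258,190,215)))]
print(a,tri(t,a[0],s,a[1]))
for c,n,b in((t,"top",(355,405,165,215)),(s,"side",(255,305,240,285))):
    H=cv2.cvtColor(c["img"],cv2.COLOR_BGR2HSV); m=np.zeros(H.shape[:2],np.uint8); m[b[2]:b[3],b[0]:b[1]]=1
    m=(m>0)&(H[...,1]<45)&(H[...,2]>120)
    n_,lab,stt,_=cv2.connectedComponentsWithStats(m.astype(np.uint8)); k=1+np.argmax(stt[1:,4]); uv=np.argwhere(lab==k)[:,::-1].astype(np.float32)
    e=cv2.fitEllipse(cv2.convexHull(uv)); print(n,"lid",ray(c,*e[0],.026),e)
i0=cv2.imread("pics/top0.png"); d=cv2.absdiff(i0,t["img"]).max(2); 
j0=cv2.imread("pics/side0.png"); d2=cv2.absdiff(j0,s["img"]).max(2)
cv2.imwrite("pics/f_diff.png",np.vstack([d[120:300],d2[140:320]]))
E
```

```text
t 31.0 pos [ 0.3091 -0.4431  0.2738] yaw_y -30.17 z [-0.    -0.002 -1.   ] F [-0.73  0.08  0.53] M [ 0.06 -0.02  0.04] g 0.996 q [ 1.    0.16 -0.13  1.83  0.02  1.15  0.34]
[array([407.18064516, 257.5483871 ]), array([244.5045045 , 204.21621622])] (array([ 0.42240895, -0.24112917,  0.09348938]), np.float64(0.0010575344782454718))
top lid [ 0.68808515 -0.14469605  0.026     ] ((379.6138610839844, 189.06919860839844), (26.476829528808594, 27.421972274780273), 111.59491729736328)
side lid [ 0.69338106 -0.14659732  0.026     ] ((278.7791442871094, 258.38287353515625), (21.63457679748535, 26.771812438964844), 80.58370971679688)
```

View pics/f_top.png

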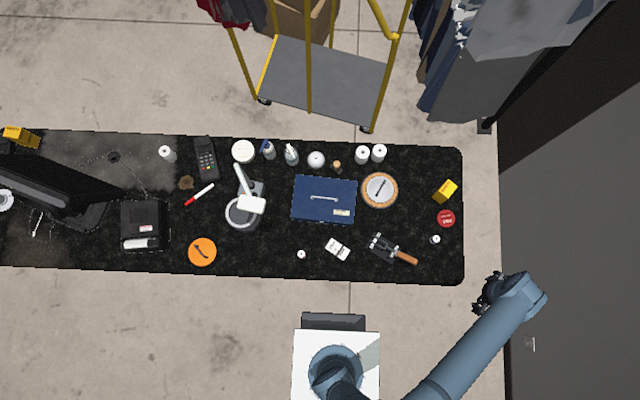

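View pics/f_diff.png

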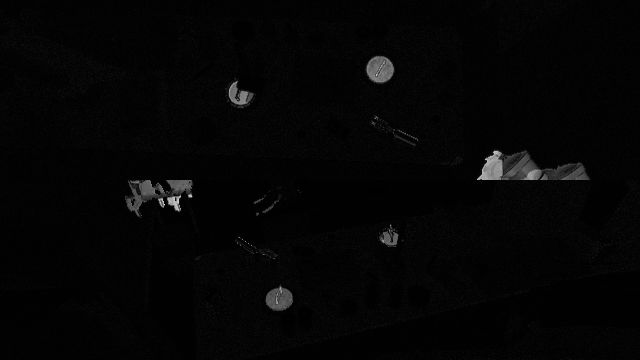

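View pics/f_side.png

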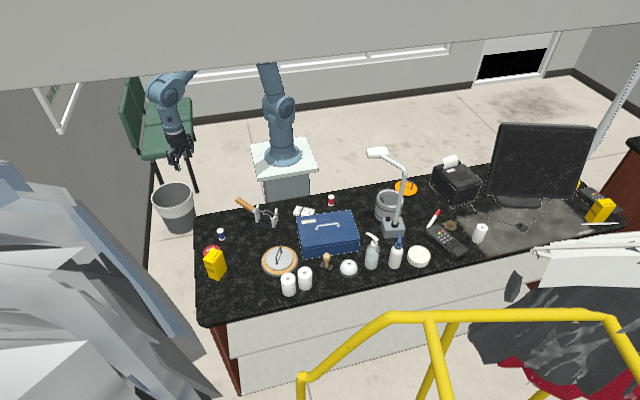

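```bash
python3 - <<'E'
import cv2,numpy as np
L=[]
for n,b in(("top",(362,424,228,270)),("side",(230,292,190,232))):
    a=cv2.imread(f"pics/{n}0.png"); c=cv2.imread(f"pics/f_{n}.png")
    L.append(np.hstack([cv2.resize(x[b[2]:b[3],b[0]:b[1]],None,fx=6,fy=6,interpolation=cv2.INTER_CUBIC) for x in(a,c)]))
cv2.imwrite("pics/cmp.png",np.vstack(L))
E
```

```text
(no output)
```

View pics/cmp.png

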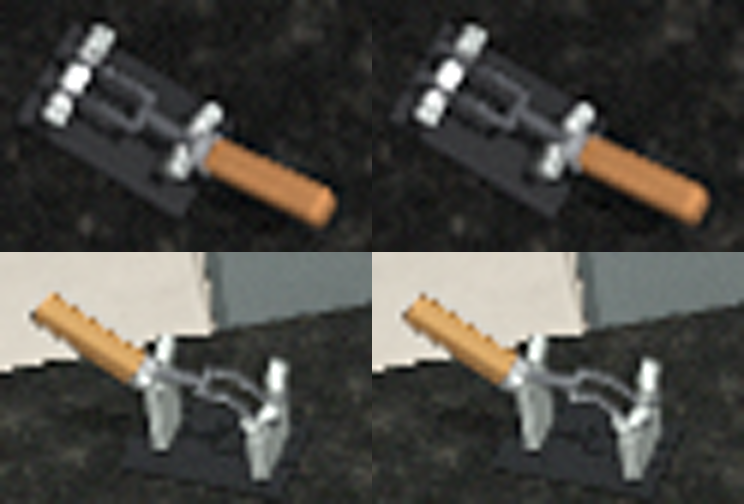

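The lifter lies in both yokes as it did at the start (left: start, right: now). Handing in.

```bash
python3 -c "
from h import *
st(); print(r.sign_off())"
```

```text
t 31.1 pos [ 0.3089 -0.4434  0.2735] yaw_y -30.31 z [-0.001 -0.002 -1.   ] F [-0.73 -0.26  0.13] M [ 0.03  0.06 -0.05] g 1.002 q [ 1.    0.16 -0.12  1.83  0.02  1.15  0.34]
the job is handed in; nothing more can be done
None
```

The lid is on the middle of the cork trivet and the lifter is back in its stand. I handed the job in at 31.1 s, and the hand-in gives no verdict.

**What I did:**
- **Gripping and hooking:** I took the lifter by its handle with the gripper upright, because the moves offered no tilt. I then hooked the loop from the side away from the steam head, so the gripper stayed clear of it.
- **Carrying:** I lifted the lid and carried it hanging level around the front of the head, with a measured slope of about 0.01 or less. I lowered it onto the cork, unhooked, and put the lifter back.

**Last checks:**
- **Lid:** its centre is within about 2 mm of the trivet's centre in both views. It was flat on the cork, with its top at 26 mm, when I lowered it.
- **Lifter:** it rests in both yokes at the same angle as before. The handle measures about 1.7 mm from where it started, which is close to the camera accuracy of about 2 mm.
- **Everything else:** comparing the first and last pictures shows only the lid, the lifter and the arm changed. The orange look-alike was not touched.
- **Forces:** wrist force read 5 N or less wherever I checked.

**What disagreed:** while carried, the prongs sat about 3 mm lower in the side view than the arm's pose predicted, a slight sag of the lifter in the grip. It settled level again in the stand.

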